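# Stir the ceramic balls in the finishing dish

## Robot

A 7-joint arm with a two-finger parallel gripper is mounted at the origin on the work surface. World frame = base frame: x ahead of the robot, y to its left, z up, the work surface at z = 0. Lengths are in mm, angles in rad, forces in N, time in s.
With the tool pointing down it reaches from about 425 to 950 mm from the base axis. Payload 4.7 kg.
Tool frame: the origin (TCP) lies at the very end of the fingers, on their centre line; the grasp point (between the pads) lies bot.grip_point_offset behind it (bot.grip_point_offset is the distance from the TCP to the grasp point, in mm); y points along the fingers, x is the direction in which the jaws open and shut, and the axes are right-handed (so a half turn about y gives the same grasp; the last joint's range is limited). The gripper opens to 85 mm and grips with 20 to 120 N. Pads are 22 mm wide; open, the fingers measure 114 mm over their backs; the gripper's body (76 mm by 85 mm) begins 54 mm behind the grasp point. The pads swing forward as they close: fully open they stand 13 mm farther back than shut.
Start: joints at [-1.142, 0.469, -0.049, 1.532, 0.024, 1.141, -0.082], TCP at [298.298, 605.53, 231.335] pointing down, gripper open.
Joint ranges: [-2.59, 2.59], [-0.33, 1.99], [-1.39, 1.29], [0.1, 2.45], [-1.04, 4.18], [0.21, 1.99], [-2.66, 2.66]. Speed limits (rad/s): [2.57, 2.57, 3.14, 3.14, 3.14, 3.14, 3.14].

## Interface

Orientations are given as a unit quaternion [x, y, z, w].
In Python, from bench import bot, imaging, workorder gives the robot as it stands.
- The arm moves only by the tool servo_tool, never from a script. Its argument "moves" is a list of rows, each an object of numbers: "grip": the opening, from 0 (shut) to 1 (fully open); "x", "y", "z": the shift along the world's x, y, z in cm; "rx", "ry", "rz": the turn, a rotation vector about the world's x, y, z in degrees. A call has 1 to 5 rows; each row is the pose to reach, as a shift and turn from the pose commanded when the call began; what a row does not reach only later rows make up. A row lasts 1/12 s, in which the tool goes at most 41.7 mm and 7.16 degrees, less where a joint would pass 70% of its speed; a pose out of reach is approached as far as the arm can. A call with a gripper value outside its range is refused whole. The fingers move at their own pace and stop on an object; "force" is the grip in N (left out, the last holds). Time passes only in rows, so rows that repeat a pose let the fingers close. It gives the time, the measured TCP pose, the force and the opening at its end, in the units of the state.
- bot.state(): the state, without advancing time (a new reading comes with each control period).
- imaging.read_camera(name): name is "scene" or "top" or "wrist"; returns a dict with "color" (384x512x3 uint8, red, green, blue), "depth" (384x512 float32, mm along the optical axis (not along the pixel's ray), 0 where there is no reading), "K" (3x3 intrinsics, pixels), "k1" (the pictures are not rectified: a ray, as slopes to the right and down, at radius r is drawn at 1 + k1 r^2 times it, then the intrinsics apply), "rvec" (rotation vector, rad) and "tvec" (3), from world to camera coordinates, as OpenCV has them. Camera axes: x right, y down, z forward; pixel columns grow to the right and rows downward; lengths in mm; the calibration is good to about 2 mm. A picture is of the moment at which its call begins.
- workorder.finish_job(): hands the job in, once; it reports no verdict.
The state is a dict: "time_s": time; "q": joint angles; "qvel": joint speeds; "effort": joint torques, N m; "position": TCP position; "orientation": TCP orientation; "contact_force": force on the tool from outside, world axes, zero at the start; "wrist_torque": the same for the moment, N m; "finger_gap": opening from 0.0 (shut) to 1.0 (fully open).
Only numpy, scipy, OpenCV 4.12 (cv2) and the standard library are available. Lean on these libraries where they do the work, as an engineer would, in place of code of your own. Each camera call takes 0.05 s, during which the arm holds its last target.

## Task

Take the stirring rod (the one with the square grip) out of the tool rack, lower its tip among the white ceramic balls in the round dish and stir round, sweeping wide near the wall for a few turns, until the balls have been shifted well away from where they lay (one of the six may stay). Then hang the rod back in the hole of the rack it came from, upright with its flange flat on the rack, and let go; all the balls must still be in the dish.

Things in the scene. Friction and masses are not known exactly. Their poses are not given: they have to be found in the camera images.
- rod: Stirring rod, about 0.12 kg: steel rod, 12 mm diameter, below a grey round flange (48 mm diameter, 5 mm thick) with a square grip on top, 20 x 20 mm, from 5 to 65 mm above the origin. Origin on the axis at the flange's underside; z up, x and y square to the grip's faces. Starts hanging upright in one of the rack's three holes, flange on the rack's top, x and y along the rack's.
- rod_tip (a point): The rounded lower end of the stirring rod, on its axis, 90 mm below the rod's origin.
- rack: Fixed aluminium tool rack: level plate 90 (x) by 270 mm (y), top 100 mm above the bench. Three 28 mm through holes along y at -85, 0, +85 mm; the rod has 8 mm of play all round. Tool order varies; the other two have like flanges but round (screwdriver) and flat broad (brush) grips up to 40 mm above the plate; they stay. Origin on the bench under the plate's middle, z up.
- dish: Fixed round steel dish with the balls, on a 130 mm square plate. Outer diameter 120 mm, straight 4 mm wall (clear 50 mm from the middle all round); flat floor 11 mm, rim 51 mm above the bench. Origin on the bench under its middle, z up. A like but empty dish stands beside it, left or right.
- ball_1: One of six alike loose white ceramic balls in the dish, 24 mm in diameter, 18 g; origin at its centre. At the start the six lie in a ring on the dish's floor, centres 30 to 42 mm from its middle, so the middle of the dish is free for the rod's tip (at least 15 mm all round).
- ball_2: One of six alike loose white ceramic balls in the dish, 24 mm in diameter, 18 g; origin at its centre.
- ball_3: One of six alike loose white ceramic balls in the dish, 24 mm in diameter, 18 g; origin at its centre.
- ball_4: One of six alike loose white ceramic balls in the dish, 24 mm in diameter, 18 g; origin at its centre.
- ball_5: One of six alike loose white ceramic balls in the dish, 24 mm in diameter, 18 g; origin at its centre.
- ball_6: One of six alike loose white ceramic balls in the dish, 24 mm in diameter, 18 g; origin at its centre.

How it is judged (in metres and radians):
On the way, in this order (a step that is already met when the one before it is completed fails the run):
1. the rod's tip is down among the balls in the dish (horizontal distance between rod_tip and dish below 0.055 m and z of rod_tip in the frame of dish below 0.025 m), for 0.1 s.
2. with the rod's tip in the dish, at least five of the six balls are at one moment more than 12 mm from where they lay at the start (all of step 1 and (distance of each of ball_2, ball_3, ball_4, ball_5, ball_6 from where it was at the start of the episode above 0.012 m or distance of each of ball_1, ball_3, ball_4, ball_5, ball_6 from where it was at the start of the episode above 0.012 m or distance of each of ball_1, ball_2, ball_4, ball_5, ball_6 from where it was at the start of the episode above 0.012 m or distance of each of ball_1, ball_2, ball_3, ball_5, ball_6 from where it was at the start of the episode above 0.012 m or distance of each of ball_1, ball_2, ball_3, ball_4, ball_6 from where it was at the start of the episode above 0.012 m or distance of each of ball_1, ball_2, ball_3, ball_4, ball_5 from where it was at the start of the episode above 0.012 m)).
At the end, for the whole second after the job is handed in: The rod hangs at rest in its own hole of the rack, its origin within 18 mm of where it was at the start and upright within 10 degrees; all six balls lie in the dish (centre within 58 mm of the dish's middle, seen from above, and less than 50 mm above the bench) (distance of rod from where it was at the start of the episode below 0.018 m and angle between rod's own z axis and vertical below 0.17 rad and linear speed of rod below 0.03 m/s and horizontal distance between each of ball_1, ball_2, ball_3, ball_4, ball_5, ball_6 and dish below 0.058 m and z of each of ball_1, ball_2, ball_3, ball_4, ball_5, ball_6 in the frame of dish below 0.05 m); the robot touches nothing.
It also fails if it takes over 72 s, if anything falls off the work surface, if the arm or the gripper's body presses on something with over 40 N, if the wrist force passes 120 N, or if a joint passes its speed limit or range.

## Working session

There is one attempt and no reset: what is moved stays moved. The work goes in short steps, Python scripts to look and compute and a tool call to move; the robot and the scene stay as the last step left them, time stands still between calls to the robot, and variables do not carry over. Pictures are saved under pics/ and viewed, and the job is handed in when it is done.

Besides the shell and the picture viewer there is one more tool, called as name([rows], argument=value, ...), one row to a line, values as JSON. servo_tool: Moves the arm, as the interface text tells. Its arguments: {"type":"object","properties":{"moves":{"type":"array"},"force":{"type":"number"}},"required":["moves"]}

```bash
ls; mkdir -p pics; cat > h.py <<'E'
from bench import bot, imaging, workorder
import numpy as np, cv2
def cam(n): return imaging.read_camera(n)
def save(c,f): cv2.imwrite('pics/'+f, c['color'][:,:,::-1])
def ray(c,uv):
    K=c['K'];uv=np.atleast_2d(np.asarray(uv,float))
    d=np.stack([(uv[:,0]-K[0,2])/K[0,0],(uv[:,1]-K[1,2])/K[1,1]],1)
    s=d.copy()
    for _ in range(20): s=d/(1+c['k1']*(s**2).sum(1,keepdims=True))
    R=cv2.Rodrigues(np.asarray(c['rvec'],float))[0];t=np.asarray(c['tvec'],float).ravel()
    o=-R.T@t
    return o,np.c_[s,np.ones(len(s))]@R
def onz(c,uv,z):
    o,r=ray(c,uv);return o+r*((z-o[2])/r[:,2])[:,None]
def dep(c):
    h,w=c['depth'].shape;v,u=np.mgrid[:h,:w]
    o,r=ray(c,np.c_[u.ravel(),v.ravel()])
    return (o+r*c['depth'].ravel()[:,None]).reshape(h,w,3)
E
python3 - <<'E'
from h import *
for n in ['scene','top','wrist']:
    c=cam(n);save(c,n+'0.png');print(n,c['K'].tolist(),c['k1'],c['rvec'],c['tvec'])
print(bot.state(),bot.grip_point_offset)
E
```

```text
pics
scene [[455.06092125694767, 0.0, 258.9650422166815], [0.0, 455.06092125694767, 183.32853625831646], [0.0, 0.0, 1.0]] -0.021419069998525837 [ 2.04155257  0.884724   -0.47998991] [-373.91467473 -129.54797271 1322.47650436]
top [[449.60329455757955, 0.0, 254.7854677502192], [0.0, 449.60329455757955, 195.44488579746627], [0.0, 0.0, 1.0]] -0.11631409863948144 [ 2.17224424 -2.21329131  0.11216583] [ 19.06212779 521.10152836 997.40958793]
wrist [[336.3505575034647, 0.0, 251.9923772033376], [0.0, 336.3505575034647, 191.50062741360097], [0.0, 0.0, 1.0]] -0.10212688531964753 [-2.47095235 -1.53578813 -0.20186436] [-674.1118023   -33.07407149  378.85428012]
{'time_s': 0.15, 'q': array([-1.14191309,  0.46926621, -0.0485561 ,  1.53337891,  0.02411919,
        1.14099261, -0.08231643]), 'qvel': array([-0.0007532 , -0.00111613,  0.00159035, -0.00398502,  0.00084241,
       -0.00075429,  0.00045466]), 'effort': array([ 3.74284937e-04, -5.10766232e+01, -4.68956900e-02, -2.37979764e+01,
        1.06950762e-02,  5.45857649e-03,  1.94418459e-05]), 'position': array([298.14505571, 605.11455895, 230.51280927]), 'orientation': array([ 0.60070737,  0.3730818 , -0.37392727, -0.60011584]), 'contact_force': array([ 0.36943471, -0.64693873, -0.48402511]), 'wrist_torque': array([-0.03416004,  0.00512439, -0.00485297]), 'finger_gap': 1.0029783841570403} 18.700000000000003
```

View pics/scene0.png

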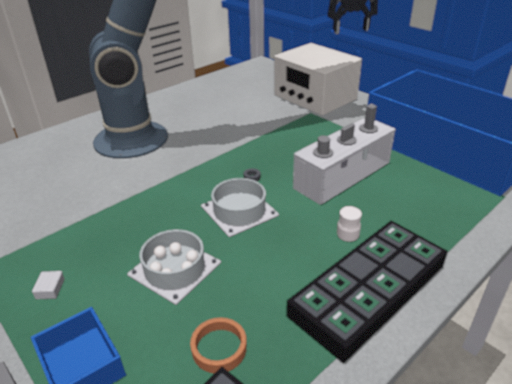

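View pics/top0.png

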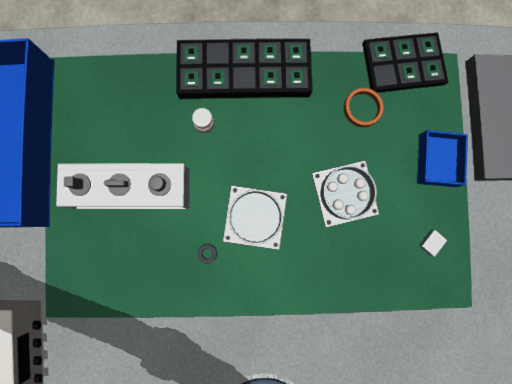

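View pics/wrist0.png

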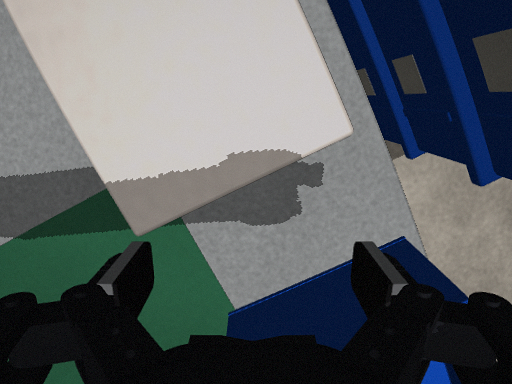

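The scene view shows the rack at about (345,155), with the tall square grip at its far end (370,118). The dish with the balls is at (173,258) and the empty one at (238,202). In the top view the rod's flange is near (79,184) and the ball dish near (347,194). Next I'll measure these.

```bash
python3 - <<'E'
from h import *
c=cam('top');P=dep(c);save(c,'t1.png')
big=cv2.resize(c['color'][140:240,40:200,::-1],None,fx=5,fy=5,interpolation=cv2.INTER_CUBIC);cv2.imwrite('pics/rackz.png',big)
big=cv2.resize(c['color'][150:240,300:390,::-1],None,fx=6,fy=6,interpolation=cv2.INTER_CUBIC);cv2.imwrite('pics/dishz.png',big)
z=P[:,:,2]
def st(name,m):
    p=P[m];print(name,m.sum(),p.mean(0).round(1),p.min(0).round(1),p.max(0).round(1))
roi=np.zeros(z.shape,bool);roi[150:220,50:195]=1
m=roi&(z>92)&(z<115);n,l=cv2.connectedComponents(m.astype(np.uint8))
st('racktop',m)
r=cv2.minAreaRect(P[m][:,:2].astype(np.float32));print(r)
st('tall',roi&(z>150)); st('mid',roi&(z>122)&(z<150))
# rim of ball dish
roi=np.zeros(z.shape,bool);roi[155:235,305:385]=1
m=roi&(z>46)&(z<58);st('rim',m);print(cv2.minEnclosingCircle(P[m][:,:2].astype(np.float32)))
# two ways of circle
u=cv2.cvtColor(c['color'],cv2.COLOR_RGB2GRAY)
s=cam('scene');Q=dep(s);zq=Q[:,:,2];roi=np.zeros(z.shape,bool);roi[60:210,280:410]=1
st('s tall',roi&(zq>150)&(zq<185)&(Q[:,:,1]>150)&(Q[:,:,0]<700)); st('s top',roi&(zq>97)&(zq<103))
m=roi&(zq>97)&(zq<103);print(cv2.minAreaRect(Q[m][:,:2].astype(np.float32)))
roi=np.zeros(z.shape,bool);roi[220:300,130:215]=1
m=roi&(zq>48)&(zq<56);st('s rim',m);print(cv2.minEnclosingCircle(Q[m][:,:2].astype(np.float32)))
big=cv2.resize(s['color'][90:200,280:410,::-1],None,fx=5,fy=5,interpolation=cv2.INTER_CUBIC);cv2.imwrite('pics/rackzs.png',big)
E
```

```text
racktop 4991 [542.4 291.8 100.6] [495.8 158.8  92.3] [590.5 432.5 114.3]
((543.6636352539062, 295.69482421875), (272.6553955078125, 91.48822021484375), 88.98603057861328)
tall 165 [520.1 294.6 374.1] [442.   34.4 150.2] [ 555.7  389.2 1034.5]
mid 409 [541.7 266.4 137.3] [526.8 195.2 122.2] [555.  387.9 148.9]
rim 324 [ 523.4 -201.5   50.5] [ 465.  -258.9   46. ] [ 583.5 -141.1   55.3]
((523.9293212890625, -200.96058654785156), 60.41053771972656)
s tall 78 [ 7.274e+02 -2.720e+02  5.000e-01] [ 717.5 -286.2   -4. ] [ 738.4 -258.2    4.9]
s top 1693 [ 657.7 -204.9    6.1] [ 442.  -365.6   -5.8] [ 823.9   34.4 1034.5]
((449.2099304199219, 457.65228271484375), (379.488525390625, 594.2294921875), 48.71804428100586)
s rim 271 [394.7 201.9   1.8] [346.7 128.2  -4.5] [446.8 275.   19.2]
((525.0344848632812, -201.13572692871094), 61.110103607177734)
```

View pics/rackz.png

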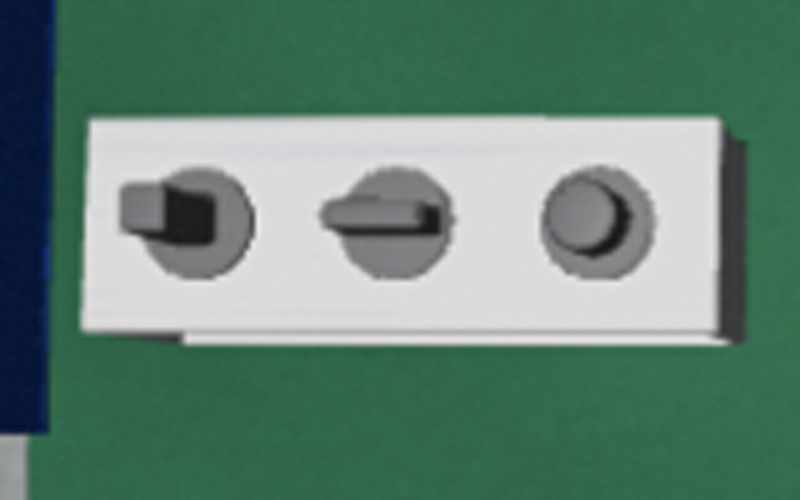

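View pics/rackzs.png

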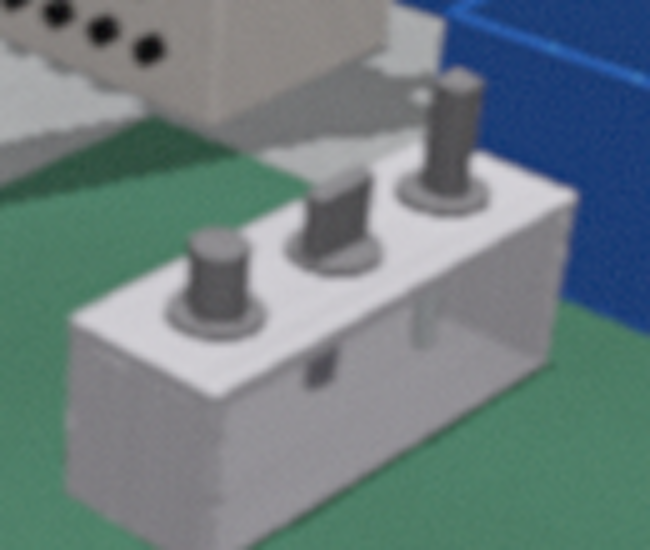

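View pics/dishz.png

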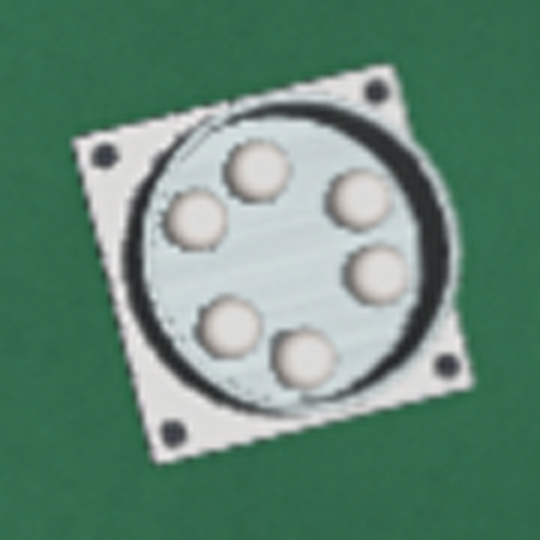

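The rod is at the +y end of the rack: flange centre at crop (198,222), grip top at about (143,208). The dish is centred near (524,-201). I'll check the rod's axis in both views.

```bash
python3 - <<'E'
from h import *
c=cam('top');s=cam('scene')
print('flange',onz(c,[[40+198/5-.4,140+222/5-.4]],105),'gtop',onz(c,[[40+143/5-.4,140+208/5-.4]],165))
print('scene top',onz(s,[[280+461/5-.4,90+80/5-.4]],165),'flange',onz(s,[[280+444/5-.4,90+192/5-.4]],105))
g=np.array([105,0]);a=np.deg2rad(-1.0)
# brush and driver flange, axes
print(onz(c,[[40+396/5,140+222/5],[40+598/5,140+222/5]],105))
print('rackcorners',onz(c,[[40+90/5,140+119/5],[40+81/5,140+330/5],[40+720/5,140+118/5],[40+717/5,140+330/5]],100))
from scipy.spatial.transform import Rotation as R
st=bot.state();print(R.from_quat(st['orientation']).as_matrix().round(3))
# balls
z=11+12
b=np.array([[260,170],[197,219],[360,201],[378,274],[230,327],[305,358]])/6-.4+[300,150]
p=onz(c,b,z+8);print(p.round(1)); d=p[:,:2]-[524,-201];print(np.hypot(*d.T).round(1),np.degrees(np.arctan2(d[:,1],d[:,0])).round())
print('rim pts via rays z51', onz(c,np.array([[290,98],[290,412],[128,255],[458,255]])/6-.4+[300,150],51).round(1))
E
```

```text
flange [[545.38145599 379.38694353 105.        ]] gtop [[544.69224819 379.51197077 165.        ]]
scene top [[548.65385193 378.68043697 165.        ]] flange [[549.35690624 376.07897605 105.        ]]
[[542.88547279 293.86368111 105.        ]
 [541.2922576  208.87931147 105.        ]]
rackcorners [[590.07088583 428.48057441 100.        ]
 [500.2528763  430.82851531 100.        ]
 [584.7360315  158.40195831 100.        ]
 [495.75268697 160.22364233 100.        ]]
[[ 0.442 -0.    -0.897]
 [ 0.897 -0.     0.442]
 [-0.001 -1.    -0.   ]]
[[ 556.8 -191.1   31. ]
 [ 538.6 -166.4   31. ]
 [ 544.4 -229.1   31. ]
 [ 516.6 -234.9   31. ]
 [ 497.6 -177.6   31. ]
 [ 485.4 -205.8   31. ]]
[34.2 37.6 34.7 34.7 35.3 38.9] [  17.   67.  -54. -102.  138. -173.]
rim pts via rays z51 [[ 581.2 -198.9   51. ]
 [ 464.8 -194.7   51. ]
 [ 523.8 -136.2   51. ]
 [ 521.6 -260.2   51. ]]
```

Both views agree: the rod's axis is at about (546, 379), the rack's yaw is about -1.3° and the dish is at about (523.5, -200). The jaws will close along x, which needs a turn of -65°.

servo_tool([
  {"x": 24.8, "y": -22.6, "z": 0, "rz": -65, "grip": 0.8},
  {"x": 24.8, "y": -22.6, "z": 0, "rz": -65},
  {"x": 24.8, "y": -22.6, "z": 0, "rz": -65},
  {"x": 24.8, "y": -22.6, "z": 0, "rz": -65},
  {"x": 24.8, "y": -22.6, "z": 0, "rz": -65},
])

```text
$.moves[0]: bad value
```

servo_tool([
  {"x": 3.0, "y": -2.7, "z": 0, "rx": 0, "ry": 0, "rz": -6.5, "grip": 1.0},
  {"x": 6.0, "y": -5.4, "z": 0, "rx": 0, "ry": 0, "rz": -13, "grip": 1.0},
  {"x": 9.0, "y": -8.1, "z": 0, "rx": 0, "ry": 0, "rz": -19.5, "grip": 1.0},
  {"x": 12.0, "y": -10.8, "z": 0, "rx": 0, "ry": 0, "rz": -26, "grip": 1.0},
  {"x": 12.4, "y": -11.3, "z": 0, "rx": 0, "ry": 0, "rz": -32.5, "grip": 1.0},
])

```text
time_s: 0.77
position: [430.4, 485.0, 231.8]
orientation: [0.684, 0.186, -0.183, -0.681]
contact_force: [0.7, -1.3, -1.2]
finger_gap: 0.998
```

servo_tool([
  {"x": 3.0, "y": -2.7, "z": 0, "rx": 0, "ry": 0, "rz": -6.5, "grip": 0.8},
  {"x": 6.0, "y": -5.4, "z": 0, "rx": 0, "ry": 0, "rz": -13, "grip": 0.8},
  {"x": 9.0, "y": -8.1, "z": 0, "rx": 0, "ry": 0, "rz": -19.5, "grip": 0.8},
  {"x": 12.0, "y": -10.8, "z": 0, "rx": 0, "ry": 0, "rz": -26, "grip": 0.8},
  {"x": 12.4, "y": -11.3, "z": 0, "rx": 0, "ry": 0, "rz": -32.5, "grip": 0.8},
])

```text
time_s: 1.18
position: [553.2, 371.0, 231.8]
orientation: [0.708, -0.012, 0.015, -0.705]
contact_force: [0.4, -2.4, 0.1]
finger_gap: 0.802
```

servo_tool([
  {"x": 0, "y": 0, "z": 0, "rx": 0, "ry": 0, "rz": 0, "grip": 0.8},
  {"x": 0, "y": 0, "z": 0, "rx": 0, "ry": 0, "rz": 0, "grip": 0.8},
  {"x": 0, "y": 0, "z": 0, "rx": 0, "ry": 0, "rz": 0, "grip": 0.8},
])

```text
time_s: 1.43
position: [544.8, 381.4, 231.1]
orientation: [-0.707, 0.006, -0.005, 0.707]
contact_force: [-0.6, 0.6, -0.9]
finger_gap: 0.799
```

```bash
python3 - <<'E'
from h import *
from scipy.spatial.transform import Rotation as R
st=bot.state();print(st['time_s'],st['position'],R.from_quat(st['orientation']).as_matrix().round(3),st['q'],st['contact_force'])
c=cam('wrist');save(c,'w1.png')
E
```

```text
1.4333 [544.81367581 381.41567359 231.14302533] [[ 1.    -0.001  0.017]
 [-0.017  0.001  1.   ]
 [-0.001 -1.     0.001]] [-0.86230255  0.45733766  0.26978903  1.57304238 -0.13220758  1.12936725
 -0.57887603] [-0.64800372  0.55013881 -0.91420849]
```

View pics/w1.png

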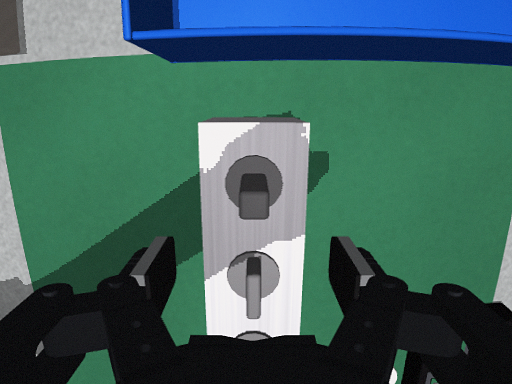

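The wrist view shows the rod: flange at (254,184), grip top front edge at about (254,213). I'll check its position against the other views.

```bash
python3 - <<'E'
from h import *
c=cam('wrist')
print(onz(c,[[254,184]],105),onz(c,[[254.5,197],[242,190],[270,218],[239,218],[267,190]],165))
print(bot.state()['position'])
P=dep(c);m=(P[:,:,2]>158)&(P[:,:,2]<170);m[:,:200]=0;m[:,310:]=0;m[240:]=0
print(m.sum(),P[m].mean(0),P[m].min(0),P[m].max(0))
E
```

```text
[[545.83095347 381.65729165 105.        ]] [[545.95154127 387.7359582  165.        ]
 [537.98950871 392.55336747 165.        ]
 [555.93026165 373.1846603  165.        ]
 [535.53357881 373.53510425 165.        ]
 [554.05846554 392.27828644 165.        ]]
[544.73305468 381.54089878 231.23047982]
895 [545.24800742 382.80518772 164.49945507] [535.56104881 372.06414889 158.06814459] [554.83776005 391.94220698 166.90335071]
```

The wrist view gives the rod at (545.5, 381), so the tool is centred on it. Descending now, then closing.

servo_tool([
  {"x": 0.1, "y": 0, "z": -3, "rx": 0, "ry": 0, "rz": 0, "grip": 0.8},
  {"x": 0.1, "y": 0, "z": -6, "rx": 0, "ry": 0, "rz": 0, "grip": 0.8},
  {"x": 0.1, "y": 0, "z": -9, "rx": 0, "ry": 0, "rz": 0, "grip": 0.8},
  {"x": 0.1, "y": 0, "z": -11.4, "rx": 0, "ry": 0, "rz": 0, "grip": 0.8},
  {"x": 0.1, "y": 0, "z": -11.4, "rx": 0, "ry": 0, "rz": 0, "grip": 0.8},
])

```text
time_s: 1.95
position: [542.9, 378.9, 111.8]
orientation: [0.709, -0.009, 0.003, -0.705]
contact_force: [-1.2, 0.3, -1.3]
finger_gap: 0.802
```

servo_tool([
  {"x": 0, "y": 0, "z": 0, "rx": 0, "ry": 0, "rz": 0, "grip": 0.4},
  {"x": 0, "y": 0, "z": 0, "rx": 0, "ry": 0, "rz": 0, "grip": 0.1},
  {"x": 0, "y": 0, "z": 0, "rx": 0, "ry": 0, "rz": 0, "grip": 0.05},
  {"x": 0, "y": 0, "z": 0, "rx": 0, "ry": 0, "rz": 0, "grip": 0},
  {"x": 0, "y": 0, "z": 0, "rx": 0, "ry": 0, "rz": 0, "grip": 0},
], force=90)

```text
time_s: 2.37
position: [548.3, 380.5, 119.7]
orientation: [-0.706, 0.006, -0.009, 0.708]
contact_force: [-0.3, 0.1, 5.3]
finger_gap: 0.221
```

servo_tool([
  {"x": 0, "y": 0, "z": 0, "rx": 0, "ry": 0, "rz": 0, "grip": 0},
  {"x": 0, "y": 0, "z": 0, "rx": 0, "ry": 0, "rz": 0, "grip": 0},
  {"x": 0, "y": 0, "z": 0, "rx": 0, "ry": 0, "rz": 0, "grip": 0},
], force=90)

```text
time_s: 2.62
position: [548.3, 380.5, 119.7]
orientation: [-0.706, 0.007, -0.008, 0.708]
contact_force: [-0.7, 0.2, 7.1]
finger_gap: 0.227
```

```bash
python3 - <<'E'
from h import *
st=bot.state();print(st)
c=cam('wrist');save(c,'w2.png')
E
```

```text
{'time_s': 2.6167, 'q': array([-0.84153936,  0.56542492,  0.24718146,  1.67437532, -0.16644468,
        0.91851248, -0.55178084]), 'qvel': array([ 0.00017096, -0.00010679,  0.00145518, -0.00054272, -0.00055502,
       -0.00092909, -0.0020317 ]), 'effort': array([ 3.06325341e-01, -4.78641307e+01,  3.92862216e+00, -1.86135668e+01,
        1.32590323e-01, -2.95666577e-01, -1.66986720e-02]), 'position': array([548.30645094, 380.48269992, 119.70879191]), 'orientation': array([-0.70608753,  0.00656076, -0.00848991,  0.70804328]), 'contact_force': array([-0.65786896,  0.18074696,  7.12340895]), 'wrist_torque': array([0.00321605, 0.19496199, 0.0140563 ]), 'finger_gap': 0.2271478842695566}
```

View pics/w2.png

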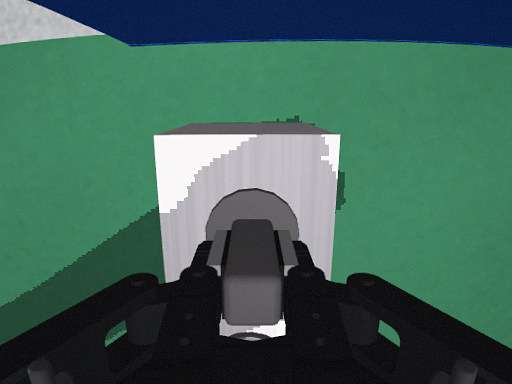

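The rod is held (gap 0.227, about 19 mm). The gripped pose at the rack was TCP (548.3, 380.5, 119.7). Lifting.

servo_tool([
  {"x": 0, "y": 0, "z": 1, "rx": 0, "ry": 0, "rz": 0, "grip": 0},
  {"x": 0, "y": 0, "z": 3, "rx": 0, "ry": 0, "rz": 0, "grip": 0},
  {"x": 0, "y": 0, "z": 6, "rx": 0, "ry": 0, "rz": 0, "grip": 0},
  {"x": 0, "y": 0, "z": 9, "rx": 0, "ry": 0, "rz": 0, "grip": 0},
  {"x": 0, "y": 0, "z": 12, "rx": 0, "ry": 0, "rz": 0, "grip": 0},
])

```text
time_s: 3.08
position: [547.0, 379.0, 238.9]
orientation: [0.707, -0.008, 0.008, -0.707]
contact_force: [0.4, -0.5, -0.6]
finger_gap: 0.219
```

servo_tool([
  {"x": 0, "y": 0, "z": 2, "rx": 0, "ry": 0, "rz": 0, "grip": 0},
  {"x": 0, "y": 0, "z": 4, "rx": 0, "ry": 0, "rz": 0, "grip": 0},
  {"x": 0, "y": 0, "z": 4, "rx": 0, "ry": 0, "rz": 0, "grip": 0},
  {"x": 0, "y": 0, "z": 4, "rx": 0, "ry": 0, "rz": 0, "grip": 0},
  {"x": 0, "y": 0, "z": 4, "rx": 0, "ry": 0, "rz": 0, "grip": 0},
])

```text
time_s: 3.5
position: [546.6, 379.1, 276.2]
orientation: [0.707, -0.008, 0.007, -0.707]
contact_force: [0.6, -0.8, -0.8]
finger_gap: 0.225
```

```bash
python3 - <<'E'
from h import *
st=bot.state();print(st['time_s'],st['position'],st['orientation'],st['contact_force'],st['finger_gap'])
c=cam('scene');save(c,'s2.png')
cv2.imwrite('pics/s2z.png',cv2.resize(c['color'][20:220,270:430,::-1],None,fx=3.5,fy=3,interpolation=cv2.INTER_CUBIC))
E
```

```text
3.5 [546.59907345 379.05946765 276.24580334] [ 0.70747912 -0.00816288  0.00703488 -0.70665209] [ 0.55819234 -0.79726193 -0.78944426] 0.22487938076280567
```

View pics/s2z.png

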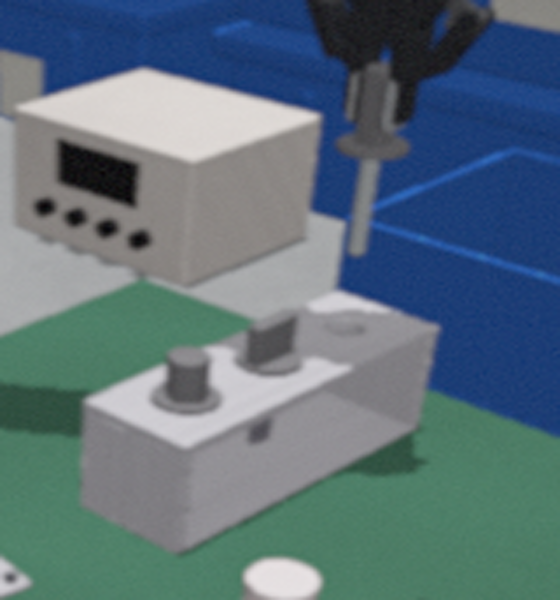

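The rod is lifted clear; its tip is at crop (357,250). I'll check whether it hangs upright by projecting a vertical line.

```bash
python3 - <<'E'
from h import *
s=cam('scene');t=cam('top')
def pr(c,p):
    K=c['K'];R=cv2.Rodrigues(np.asarray(c['rvec'],float))[0];q=np.atleast_2d(p)@R.T+np.ravel(c['tvec']);q=q[:,:2]/q[:,2:];r2=(q**2).sum(1,keepdims=True)
    q=q*(1+c['k1']*r2);return q*[K[0,0],K[1,1]]+[K[0,2],K[1,2]]
for c,n in((s,'s'),(t,'t')): print(n,pr(c,[[546.6,379,256.5],[546.6,379,166.5],[546.6,379,321.5]]).round(1))
# crop->pix
f=lambda x,y:(270+x/3.5-.4,20+y/3-.3)
print('obs flange',f(374,146),'tip',f(357,252),'top',f(376,66))
cv2.imwrite('pics/s3z.png',cv2.resize(s['color'][30:120,340:420,::-1],None,fx=7,fy=6.5,interpolation=cv2.INTER_CUBIC))
cv2.imwrite('pics/t3z.png',cv2.resize(t['color'][130:230,20:140,::-1],None,fx=6,fy=5.5,interpolation=cv2.INTER_CUBIC))
E
```

```text
s [[376.1  69.1]
 [371.3 104.7]
 [379.8  41.2]]
t [[ 48.8 174.5]
 [ 68.2 180.1]
 [ 32.1 169.5]]
obs flange (376.4571428571429, 68.36666666666666) tip (371.6, 103.7) top (377.02857142857147, 41.7)
```

View pics/s3z.png

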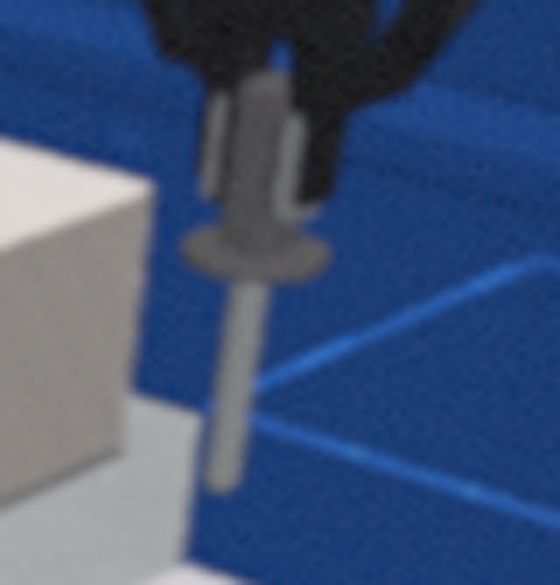

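View pics/t3z.png

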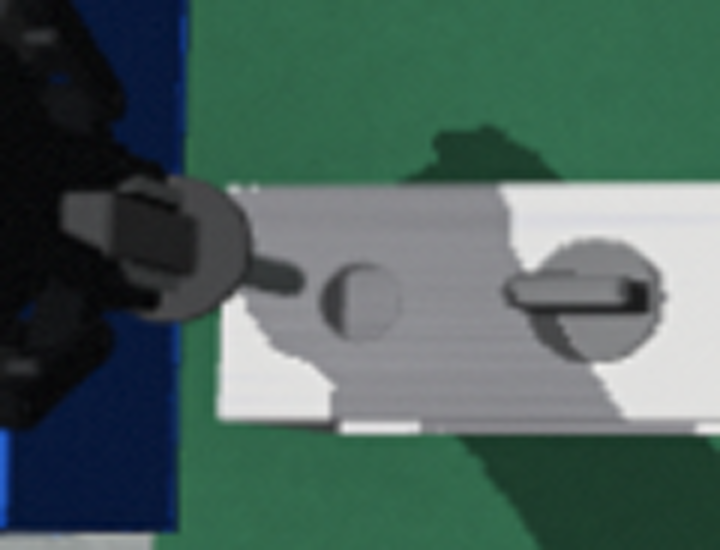

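The rod is upright: projected and seen pixels agree within about 1 px. Carrying it to above the dish middle.

servo_tool([
  {"x": 0, "y": -1.5, "z": 0, "rx": 0, "ry": 0, "rz": 0, "grip": 0},
  {"x": 0, "y": -4.5, "z": 0, "rx": 0, "ry": 0, "rz": 0, "grip": 0},
  {"x": 0, "y": -8, "z": 0, "rx": 0, "ry": 0, "rz": 0, "grip": 0},
  {"x": 0, "y": -11.5, "z": 0, "rx": 0, "ry": 0, "rz": 0, "grip": 0},
  {"x": 0, "y": -15, "z": 0, "rx": 0, "ry": 0, "rz": 0, "grip": 0},
])

```text
time_s: 4.07
position: [546.7, 226.5, 276.7]
orientation: [0.708, -0.008, 0.007, -0.707]
contact_force: [0.0, -0.7, 0.2]
finger_gap: 0.22
```

servo_tool([
  {"x": 0, "y": -3.5, "z": 0, "rx": 0, "ry": 0, "rz": 0, "grip": 0},
  {"x": 0, "y": -7, "z": 0, "rx": 0, "ry": 0, "rz": 0, "grip": 0},
  {"x": 0, "y": -10.5, "z": 0, "rx": 0, "ry": 0, "rz": 0, "grip": 0},
  {"x": 0, "y": -14, "z": 0, "rx": 0, "ry": 0, "rz": 0, "grip": 0},
  {"x": 0, "y": -17.5, "z": 0, "rx": 0, "ry": 0, "rz": 0, "grip": 0},
])

```text
time_s: 4.48
position: [546.2, 51.5, 276.9]
orientation: [0.707, -0.008, 0.008, -0.707]
contact_force: [0.3, -0.3, -1.6]
finger_gap: 0.224
```

servo_tool([
  {"x": 0, "y": -3.5, "z": 0, "rx": 0, "ry": 0, "rz": 0, "grip": 0},
  {"x": 0, "y": -7, "z": 0, "rx": 0, "ry": 0, "rz": 0, "grip": 0},
  {"x": 0, "y": -10.5, "z": 0, "rx": 0, "ry": 0, "rz": 0, "grip": 0},
  {"x": 0, "y": -14, "z": 0, "rx": 0, "ry": 0, "rz": 0, "grip": 0},
  {"x": -1, "y": -17, "z": 0, "rx": 0, "ry": 0, "rz": 0, "grip": 0},
])

```text
time_s: 4.9
position: [536.9, -119.0, 277.0]
orientation: [0.708, -0.008, 0.008, -0.707]
contact_force: [1.5, 0.7, -0.9]
finger_gap: 0.225
```

servo_tool([
  {"x": -0.6, "y": -3, "z": 0, "rx": 0, "ry": 0, "rz": 0, "grip": 0},
  {"x": -1.2, "y": -6, "z": 0, "rx": 0, "ry": 0, "rz": 0, "grip": 0},
  {"x": -1.2, "y": -8.4, "z": 0, "rx": 0, "ry": 0, "rz": 0, "grip": 0},
  {"x": -1.2, "y": -8.4, "z": 0, "rx": 0, "ry": 0, "rz": 0, "grip": 0},
  {"x": -1.2, "y": -8.4, "z": 0, "rx": 0, "ry": 0, "rz": 0, "grip": 0},
])

```text
time_s: 5.32
position: [523.7, -201.9, 277.0]
orientation: [0.707, -0.01, 0.009, -0.707]
contact_force: [-1.1, 0.8, -1.2]
finger_gap: 0.222
```

```bash
python3 - <<'E'
from h import *
st=bot.state();print(st['time_s'],st['position'],st['orientation'],st['contact_force'],st['finger_gap'],st['q'])
t=cam('top');s=cam('scene')
cv2.imwrite('pics/t4z.png',cv2.resize(t['color'][140:250,290:410,::-1],None,fx=5,fy=5,interpolation=cv2.INTER_CUBIC))
cv2.imwrite('pics/s4z.png',cv2.resize(s['color'][170:310,110:240,::-1],None,fx=4,fy=4,interpolation=cv2.INTER_CUBIC))
E
```

```text
5.3167 [ 523.66324783 -201.90356572  276.96666582] [ 0.70710812 -0.00963609  0.00893843 -0.70698328] [-1.08003234  0.75393515 -1.15829255] 0.22231862753761614 [-0.14601672  0.26104254  0.54261495  1.77432833 -0.14614183  1.14726161
  0.41574724]
```

View pics/t4z.png

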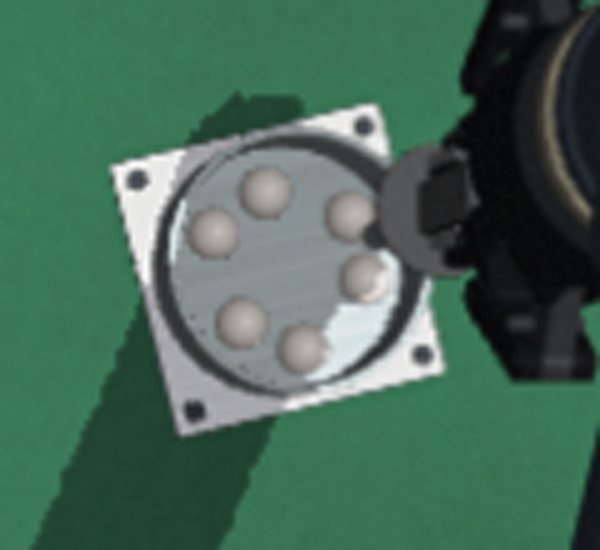

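View pics/s4z.png

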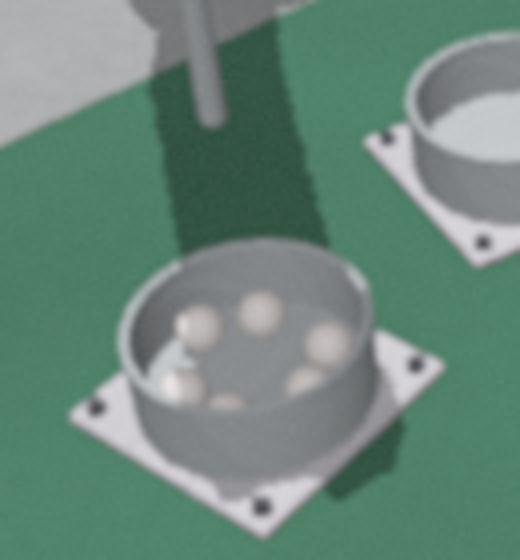

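```bash
python3 - <<'E'
from h import *
t=cam('top');s=cam('scene')
f=lambda l:np.array(l)/5-.4+[290,140]
g=lambda l:np.array(l)/4-.4+[110,170]
print('tip',onz(t,f([[374,238]]),170),onz(s,g([[212,122]]),170))
print('plate',onz(t,f([[137,180],[364,125],[422,354],[194,411]]),6).mean(0))
h=onz(s,g([[97,407],[413,364],[262,507]]),6);print('plate s',h, (h[0]+h[1])/2)
E
```

```text
tip [[ 522.01471621 -201.8409866   170.        ]] [[ 525.3865526  -201.30049455  170.        ]]
plate [ 524.41944985 -201.70637298    6.        ]
plate s [[ 481.41336893 -265.35006463    6.        ]
 [ 564.06748561 -135.64480547    6.        ]
 [ 588.97490933 -242.2654696     6.        ]] [ 522.74042727 -200.49743505    6.        ]
```

Tip and dish centres agree at about (523.7, -201). Lowering the tip to about z 18.

servo_tool([
  {"x": 0, "y": 0, "z": -2, "rx": 0, "ry": 0, "rz": 0, "grip": 0},
  {"x": 0, "y": 0, "z": -5, "rx": 0, "ry": 0, "rz": 0, "grip": 0},
  {"x": 0, "y": 0, "z": -8, "rx": 0, "ry": 0, "rz": 0, "grip": 0},
  {"x": 0, "y": 0, "z": -10, "rx": 0, "ry": 0, "rz": 0, "grip": 0},
  {"x": 0, "y": 0, "z": -11, "rx": 0, "ry": 0, "rz": 0, "grip": 0},
])

```text
time_s: 5.93
position: [523.9, -197.4, 164.4]
orientation: [-0.707, 0.008, -0.005, 0.708]
contact_force: [0.0, -0.3, -0.8]
finger_gap: 0.224
```

servo_tool([
  {"x": 0, "y": 0, "z": -1, "rx": 0, "ry": 0, "rz": 0, "grip": 0},
  {"x": 0, "y": 0, "z": -2, "rx": 0, "ry": 0, "rz": 0, "grip": 0},
  {"x": 0, "y": 0, "z": -3, "rx": 0, "ry": 0, "rz": 0, "grip": 0},
  {"x": 0, "y": 0, "z": -3.6, "rx": 0, "ry": 0, "rz": 0, "grip": 0},
  {"x": 0, "y": 0, "z": -3.9, "rx": 0, "ry": 0, "rz": 0, "grip": 0},
])

```text
time_s: 6.35
position: [525.2, -199.4, 127.8]
orientation: [-0.707, 0.008, -0.007, 0.707]
contact_force: [0.1, -0.6, -1.0]
finger_gap: 0.228
```

servo_tool([
  {"x": 0, "y": 0, "z": 0, "rx": 0, "ry": 0, "rz": 0, "grip": 0},
  {"x": 0, "y": 0, "z": 0, "rx": 0, "ry": 0, "rz": 0, "grip": 0},
])

```text
time_s: 6.52
position: [525.6, -199.7, 128.7]
orientation: [0.707, -0.007, 0.008, -0.707]
contact_force: [0.1, 0.2, -1.3]
finger_gap: 0.224
```

Tip at about z 19. Moving out into the gap between the balls at an angle of about 105°.

servo_tool([
  {"x": -0.2, "y": 0.7, "z": 0, "rx": 0, "ry": 0, "rz": 0, "grip": 0},
  {"x": -0.4, "y": 1.4, "z": 0, "rx": 0, "ry": 0, "rz": 0, "grip": 0},
  {"x": -0.6, "y": 2.1, "z": 0, "rx": 0, "ry": 0, "rz": 0, "grip": 0},
  {"x": -0.8, "y": 2.7, "z": 0, "rx": 0, "ry": 0, "rz": 0, "grip": 0},
  {"x": -1.0, "y": 3.05, "z": 0, "rx": 0, "ry": 0, "rz": 0, "grip": 0},
])

```text
time_s: 6.93
position: [515.2, -167.3, 128.4]
orientation: [-0.707, 0.007, -0.007, 0.707]
contact_force: [-0.5, 1.5, -1.3]
finger_gap: 0.222
```

servo_tool([
  {"x": -0.8, "y": -0.33, "z": 0, "rx": 0, "ry": 0, "rz": 0, "grip": 0},
  {"x": -1.48, "y": -0.86, "z": 0, "rx": 0, "ry": 0, "rz": 0, "grip": 0},
  {"x": -2.01, "y": -1.54, "z": 0, "rx": 0, "ry": 0, "rz": 0, "grip": 0},
  {"x": -2.34, "y": -2.34, "z": 0, "rx": 0, "ry": 0, "rz": 0, "grip": 0},
  {"x": -2.45, "y": -3.19, "z": 0, "rx": 0, "ry": 0, "rz": 0, "grip": 0},
])

```text
time_s: 7.35
position: [495.1, -202.5, 130.5]
orientation: [0.708, -0.004, 0.012, -0.706]
contact_force: [8.0, 2.4, 0.2]
finger_gap: 0.223
```

```bash
python3 - <<'E'
from h import *
st=bot.state();print(st['time_s'],st['position'],st['orientation'],st['contact_force'],st['finger_gap'],st['wrist_torque'])
t=cam('top');s=cam('scene')
cv2.imwrite('pics/s5z.png',cv2.resize(s['color'][150:310,110:240,::-1],None,fx=4,fy=3.7,interpolation=cv2.INTER_CUBIC))
E
```

```text
7.35 [ 495.13004726 -202.48890615  130.48347384] [ 0.70776891 -0.00387017  0.01240957 -0.70632443] [8.03726909 2.40319392 0.21736894] 0.22253347215142816 [ 0.92128851 -2.37401772  0.03596317]
```

View pics/s5z.png

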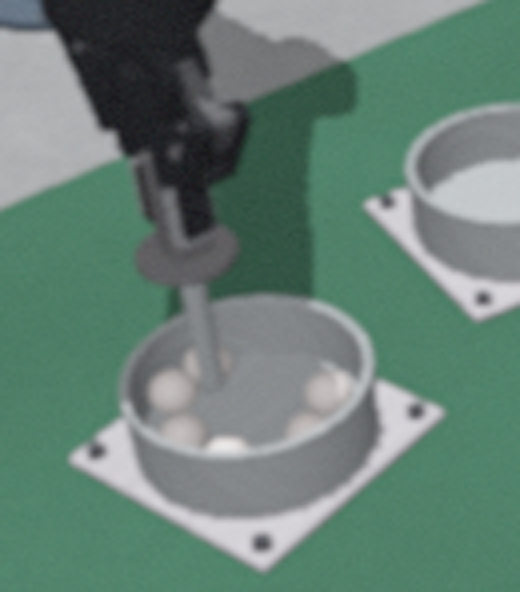

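The rod is in the dish at about (210,385) in the crop, with balls bunching ahead of it and an 8 N side force. Carrying on slightly wider and watching the force.

servo_tool([
  {"x": 0, "y": -0.88, "z": 0, "rx": 0, "ry": 0, "rz": 0, "grip": 0},
  {"x": 0.27, "y": -1.75, "z": 0, "rx": 0, "ry": 0, "rz": 0, "grip": 0},
  {"x": 0.83, "y": -2.47, "z": 0, "rx": 0, "ry": 0, "rz": 0, "grip": 0},
  {"x": 1.55, "y": -3.03, "z": 0, "rx": 0, "ry": 0, "rz": 0, "grip": 0},
  {"x": 2.39, "y": -3.38, "z": 0, "rx": 0, "ry": 0, "rz": 0, "grip": 0},
])

```text
time_s: 7.87
position: [514.1, -236.3, 128.6]
orientation: [0.707, -0.008, 0.008, -0.707]
contact_force: [-0.0, -0.6, -0.3]
finger_gap: 0.223
```

```bash
python3 - <<'E'
from h import *
st=bot.state();print(st['time_s'],st['position'],st['orientation'],st['contact_force'],st['finger_gap'],st['wrist_torque'])
t=cam('top');s=cam('scene')
a=cv2.resize(s['color'][150:310,110:240,::-1],(400,492),interpolation=cv2.INTER_CUBIC)
b=cv2.resize(t['color'][150:240,300:390,::-1],(400,400),interpolation=cv2.INTER_CUBIC);b=cv2.copyMakeBorder(b,0,92,0,0,0)
cv2.imwrite('pics/s6z.png',np.hstack([a,b]))
E
```

```text
7.8667 [ 514.14283397 -236.28986542  128.63251247] [ 0.70716184 -0.00825867  0.00803842 -0.70695779] [-0.02521041 -0.60825658 -0.28395272] 0.2233307841776455 [-0.02189563  0.06297691 -0.01726136]
```

View pics/s6z.png

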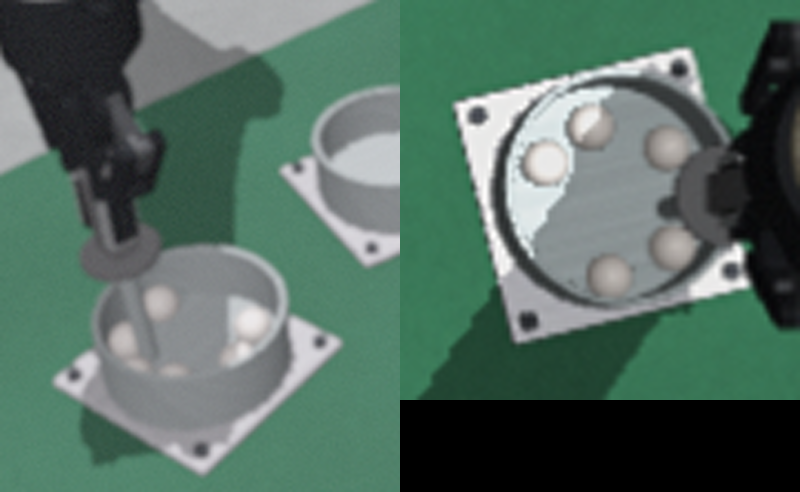

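Top view: the balls at (610,275) and (673,248) have shifted; three balls ahead at (590,127), (545,163) and (668,147) have not been reached yet. Continuing round.

servo_tool([
  {"x": 0.91, "y": -0.12, "z": 0, "rx": 0, "ry": 0, "rz": 0, "grip": 0},
  {"x": 1.82, "y": 0, "z": 0, "rx": 0, "ry": 0, "rz": 0, "grip": 0},
  {"x": 2.66, "y": 0.35, "z": 0, "rx": 0, "ry": 0, "rz": 0, "grip": 0},
  {"x": 3.38, "y": 0.91, "z": 0, "rx": 0, "ry": 0, "rz": 0, "grip": 0},
  {"x": 3.94, "y": 1.63, "z": 0, "rx": 0, "ry": 0, "rz": 0, "grip": 0},
])

```text
time_s: 8.38
position: [551.3, -217.3, 127.1]
orientation: [-0.706, 0.011, -0.004, 0.708]
contact_force: [-6.9, 2.5, -0.0]
finger_gap: 0.219
```

servo_tool([
  {"x": 0.35, "y": 0.84, "z": 0, "rx": 0, "ry": 0, "rz": 0, "grip": 0},
  {"x": 0.47, "y": 1.75, "z": 0, "rx": 0, "ry": 0, "rz": 0, "grip": 0},
  {"x": 0.35, "y": 2.66, "z": 0, "rx": 0, "ry": 0, "rz": 0, "grip": 0},
  {"x": 0, "y": 3.5, "z": 0, "rx": 0, "ry": 0, "rz": 0, "grip": 0},
  {"x": -0.56, "y": 4.22, "z": 0, "rx": 0, "ry": 0, "rz": 0, "grip": 0},
])

```text
time_s: 8.8
position: [547.2, -179.5, 128.5]
orientation: [0.709, -0.008, 0.007, -0.705]
contact_force: [-6.1, -6.9, -0.3]
finger_gap: 0.222
```

servo_tool([
  {"x": -0.72, "y": 0.56, "z": 0, "rx": 0, "ry": 0, "rz": 0, "grip": 0},
  {"x": -1.56, "y": 0.91, "z": 0, "rx": 0, "ry": 0, "rz": 0, "grip": 0},
  {"x": -2.47, "y": 1.03, "z": 0, "rx": 0, "ry": 0, "rz": 0, "grip": 0},
  {"x": -3.38, "y": 0.91, "z": 0, "rx": 0, "ry": 0, "rz": 0, "grip": 0},
  {"x": -4.22, "y": 0.56, "z": 0, "rx": 0, "ry": 0, "rz": 0, "grip": 0},
])

```text
time_s: 9.22
position: [507.0, -170.6, 129.1]
orientation: [0.707, -0.006, 0.009, -0.707]
contact_force: [0.1, -0.6, -0.7]
finger_gap: 0.218
```

```bash
cat > look.py <<'E'
import sys
from h import *
st=bot.state();print(st['time_s'],st['position'],st['orientation'],st['contact_force'],st['finger_gap'],st['wrist_torque'])
t=cam('top');s=cam('scene')
a=cv2.resize(s['color'][150:310,110:240,::-1],(400,492),interpolation=cv2.INTER_CUBIC)
b=cv2.resize(t['color'][150:240,300:390,::-1],(400,400),interpolation=cv2.INTER_CUBIC);b=cv2.copyMakeBorder(b,0,92,0,0,0)
cv2.imwrite('pics/'+sys.argv[1],np.hstack([a,b]))
E
python3 look.py s7.png
```

```text
9.2167 [ 506.96373263 -170.55273762  129.13637523] [ 0.70717706 -0.00636579  0.0087449  -0.70695376] [ 0.06777855 -0.57330816 -0.68087071] 0.21822903460084825 [ 0.02898839  0.04656198 -0.01050679]
```

View pics/s7.png

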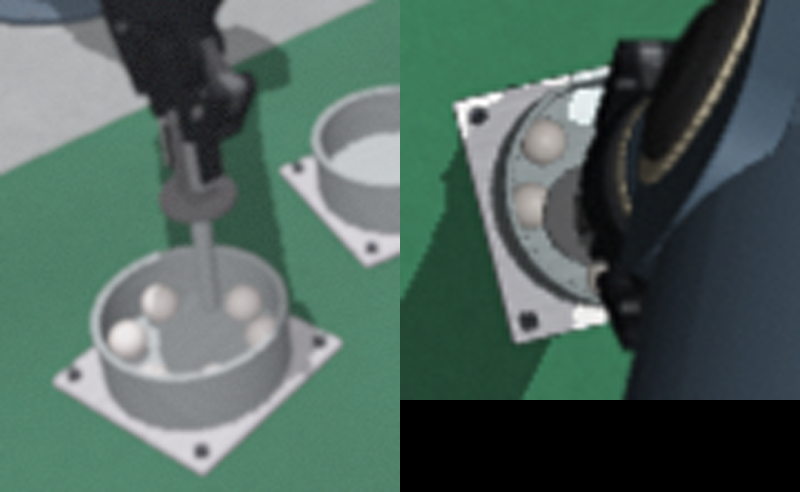

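One turn is done, with forces below 10 N and all six balls inside. Second turn.

servo_tool([
  {"x": -0.72, "y": -0.56, "z": 0, "rx": 0, "ry": 0, "rz": 0, "grip": 0},
  {"x": -1.28, "y": -1.28, "z": 0, "rx": 0, "ry": 0, "rz": 0, "grip": 0},
  {"x": -1.63, "y": -2.12, "z": 0, "rx": 0, "ry": 0, "rz": 0, "grip": 0},
  {"x": -1.75, "y": -3.03, "z": 0, "rx": 0, "ry": 0, "rz": 0, "grip": 0},
  {"x": -1.63, "y": -3.94, "z": 0, "rx": 0, "ry": 0, "rz": 0, "grip": 0},
])

```text
time_s: 9.73
position: [497.7, -209.8, 131.0]
orientation: [0.708, -0.001, 0.013, -0.707]
contact_force: [10.2, 1.1, -0.3]
finger_gap: 0.221
```

servo_tool([
  {"x": 0.35, "y": -0.84, "z": 0, "rx": 0, "ry": 0, "rz": 0, "grip": 0},
  {"x": 0.91, "y": -1.56, "z": 0, "rx": 0, "ry": 0, "rz": 0, "grip": 0},
  {"x": 1.63, "y": -2.12, "z": 0, "rx": 0, "ry": 0, "rz": 0, "grip": 0},
  {"x": 2.47, "y": -2.47, "z": 0, "rx": 0, "ry": 0, "rz": 0, "grip": 0},
  {"x": 3.38, "y": -2.59, "z": 0, "rx": 0, "ry": 0, "rz": 0, "grip": 0},
])

```text
time_s: 10.15
position: [524.6, -235.6, 128.5]
orientation: [-0.707, 0.007, -0.008, 0.708]
contact_force: [-1.5, 1.1, 0.6]
finger_gap: 0.223
```

servo_tool([
  {"x": 0.91, "y": 0.12, "z": 0, "rx": 0, "ry": 0, "rz": 0, "grip": 0},
  {"x": 1.75, "y": 0.47, "z": 0, "rx": 0, "ry": 0, "rz": 0, "grip": 0},
  {"x": 2.47, "y": 1.03, "z": 0, "rx": 0, "ry": 0, "rz": 0, "grip": 0},
  {"x": 3.03, "y": 1.75, "z": 0, "rx": 0, "ry": 0, "rz": 0, "grip": 0},
  {"x": 3.38, "y": 2.59, "z": 0, "rx": 0, "ry": 0, "rz": 0, "grip": 0},
])

```text
time_s: 10.57
position: [552.7, -210.5, 126.5]
orientation: [-0.707, 0.012, -0.003, 0.707]
contact_force: [-10.0, 0.6, 0.7]
finger_gap: 0.223
```

servo_tool([
  {"x": 0.12, "y": 0.91, "z": 0, "rx": 0, "ry": 0, "rz": 0, "grip": 0},
  {"x": 0, "y": 1.82, "z": 0, "rx": 0, "ry": 0, "rz": 0, "grip": 0},
  {"x": -0.35, "y": 2.66, "z": 0, "rx": 0, "ry": 0, "rz": 0, "grip": 0},
  {"x": -0.91, "y": 3.38, "z": 0, "rx": 0, "ry": 0, "rz": 0, "grip": 0},
  {"x": -1.63, "y": 3.94, "z": 0, "rx": 0, "ry": 0, "rz": 0, "grip": 0},
])

```text
time_s: 10.98
position: [542.5, -173.7, 129.4]
orientation: [0.709, -0.006, 0.009, -0.705]
contact_force: [-0.8, -9.2, 0.3]
finger_gap: 0.223
```

```bash
python3 look.py s8.png
```

```text
10.9833 [ 542.52525406 -173.7091671   129.36563271] [ 0.70936974 -0.00595637  0.00940801 -0.7047486 ] [-0.75285447 -9.22493554  0.29428818] 0.2228095927298426 [-2.42904408  0.29230602 -0.04207159]
```

View pics/s8.png

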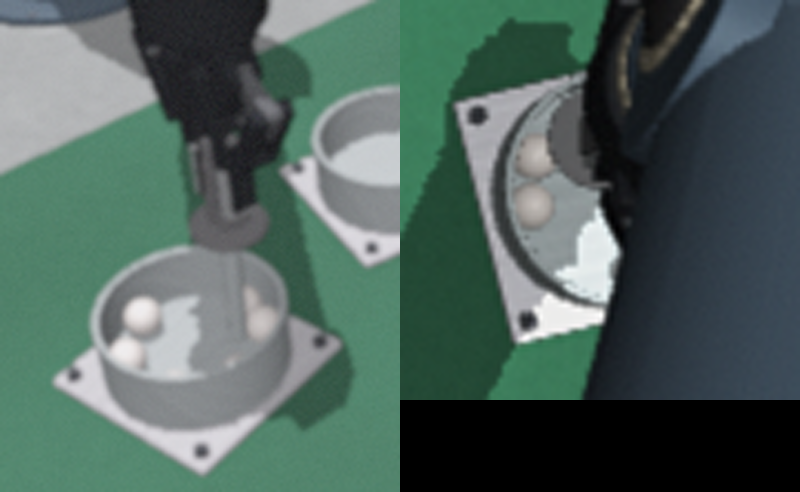

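The balls are stirring and the side force stays near 10 N. Continuing to the 265° spot, where the top camera sees into the dish.

servo_tool([
  {"x": -0.84, "y": 0.35, "z": 0, "rx": 0, "ry": 0, "rz": 0, "grip": 0},
  {"x": -1.75, "y": 0.47, "z": 0, "rx": 0, "ry": 0, "rz": 0, "grip": 0},
  {"x": -2.66, "y": 0.35, "z": 0, "rx": 0, "ry": 0, "rz": 0, "grip": 0},
  {"x": -3.5, "y": 0, "z": 0, "rx": 0, "ry": 0, "rz": 0, "grip": 0},
  {"x": -4.22, "y": -0.56, "z": 0, "rx": 0, "ry": 0, "rz": 0, "grip": 0},
])

```text
time_s: 11.5
position: [501.1, -177.7, 129.8]
orientation: [0.708, -0.005, 0.01, -0.706]
contact_force: [2.0, -3.3, -1.4]
finger_gap: 0.223
```

servo_tool([
  {"x": -0.56, "y": -0.72, "z": 0, "rx": 0, "ry": 0, "rz": 0, "grip": 0},
  {"x": -0.91, "y": -1.56, "z": 0, "rx": 0, "ry": 0, "rz": 0, "grip": 0},
  {"x": -1.03, "y": -2.47, "z": 0, "rx": 0, "ry": 0, "rz": 0, "grip": 0},
  {"x": -0.91, "y": -3.38, "z": 0, "rx": 0, "ry": 0, "rz": 0, "grip": 0},
  {"x": -0.56, "y": -4.22, "z": 0, "rx": 0, "ry": 0, "rz": 0, "grip": 0},
])

```text
time_s: 11.92
position: [495.1, -216.1, 128.5]
orientation: [-0.705, 0.007, -0.008, 0.709]
contact_force: [4.7, 4.1, 0.7]
finger_gap: 0.224
```

servo_tool([
  {"x": 0.56, "y": -0.72, "z": 0, "rx": 0, "ry": 0, "rz": 0, "grip": 0},
  {"x": 1.28, "y": -1.28, "z": 0, "rx": 0, "ry": 0, "rz": 0, "grip": 0},
  {"x": 2.12, "y": -1.63, "z": 0, "rx": 0, "ry": 0, "rz": 0, "grip": 0},
  {"x": 2.12, "y": -1.63, "z": 0, "rx": 0, "ry": 0, "rz": 0, "grip": 0},
])

```text
time_s: 12.25
position: [516.0, -234.0, 127.9]
orientation: [-0.706, 0.008, -0.007, 0.708]
contact_force: [-0.5, 3.5, 0.2]
finger_gap: 0.224
```

```bash
python3 look.py s9.png
```

```text
12.25 [ 515.951105   -234.02282826  127.91661248] [-0.70642357  0.00759639 -0.00707767  0.70771318] [-0.50016411  3.54840696  0.1591428 ] 0.22352462311027127 [ 1.08344149 -0.11514844  0.05248857]
```

View pics/s9.png

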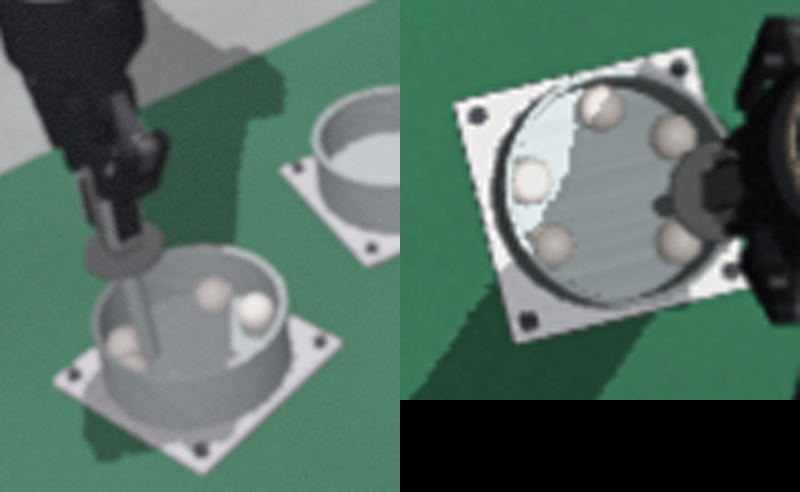

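All six balls have moved round the ring, going by their order: now at (600,107), (673,137), (531,181), (553,244) and (677,240), with one behind the hand. I'll add one more full turn for certainty.

servo_tool([
  {"x": 0.91, "y": -0.12, "z": 0, "rx": 0, "ry": 0, "rz": 0, "grip": 0},
  {"x": 1.82, "y": 0, "z": 0, "rx": 0, "ry": 0, "rz": 0, "grip": 0},
  {"x": 2.66, "y": 0.35, "z": 0, "rx": 0, "ry": 0, "rz": 0, "grip": 0},
  {"x": 3.38, "y": 0.91, "z": 0, "rx": 0, "ry": 0, "rz": 0, "grip": 0},
  {"x": 3.94, "y": 1.63, "z": 0, "rx": 0, "ry": 0, "rz": 0, "grip": 0},
])

```text
time_s: 12.77
position: [552.2, -217.7, 127.1]
orientation: [-0.707, 0.01, -0.005, 0.708]
contact_force: [-2.8, 2.6, -1.2]
finger_gap: 0.219
```

servo_tool([
  {"x": 0.35, "y": 0.84, "z": 0, "rx": 0, "ry": 0, "rz": 0, "grip": 0},
  {"x": 0.47, "y": 1.75, "z": 0, "rx": 0, "ry": 0, "rz": 0, "grip": 0},
  {"x": 0.35, "y": 2.66, "z": 0, "rx": 0, "ry": 0, "rz": 0, "grip": 0},
  {"x": 0, "y": 3.5, "z": 0, "rx": 0, "ry": 0, "rz": 0, "grip": 0},
  {"x": -0.56, "y": 4.22, "z": 0, "rx": 0, "ry": 0, "rz": 0, "grip": 0},
])

```text
time_s: 13.18
position: [547.0, -178.0, 127.6]
orientation: [0.708, -0.009, 0.007, -0.706]
contact_force: [0.3, 0.2, -1.3]
finger_gap: 0.225
```

servo_tool([
  {"x": -0.72, "y": 0.56, "z": 0, "rx": 0, "ry": 0, "rz": 0, "grip": 0},
  {"x": -1.56, "y": 0.91, "z": 0, "rx": 0, "ry": 0, "rz": 0, "grip": 0},
  {"x": -2.47, "y": 1.03, "z": 0, "rx": 0, "ry": 0, "rz": 0, "grip": 0},
  {"x": -3.38, "y": 0.91, "z": 0, "rx": 0, "ry": 0, "rz": 0, "grip": 0},
  {"x": -4.22, "y": 0.56, "z": 0, "rx": 0, "ry": 0, "rz": 0, "grip": 0},
])

```text
time_s: 13.6
position: [510.0, -174.8, 130.9]
orientation: [0.71, -0.004, 0.012, -0.704]
contact_force: [2.2, -5.9, 0.6]
finger_gap: 0.22
```

servo_tool([
  {"x": -0.72, "y": -0.56, "z": 0, "rx": 0, "ry": 0, "rz": 0, "grip": 0},
  {"x": -1.28, "y": -1.28, "z": 0, "rx": 0, "ry": 0, "rz": 0, "grip": 0},
  {"x": -1.63, "y": -2.12, "z": 0, "rx": 0, "ry": 0, "rz": 0, "grip": 0},
  {"x": -1.75, "y": -3.03, "z": 0, "rx": 0, "ry": 0, "rz": 0, "grip": 0},
  {"x": -1.63, "y": -3.94, "z": 0, "rx": 0, "ry": 0, "rz": 0, "grip": 0},
])

```text
time_s: 14.02
position: [489.7, -210.3, 128.8]
orientation: [-0.707, 0.007, -0.008, 0.707]
contact_force: [-1.1, 0.4, -1.9]
finger_gap: 0.222
```

servo_tool([
  {"x": 0.35, "y": -0.84, "z": 0, "rx": 0, "ry": 0, "rz": 0, "grip": 0},
  {"x": 0.91, "y": -1.56, "z": 0, "rx": 0, "ry": 0, "rz": 0, "grip": 0},
  {"x": 1.63, "y": -2.12, "z": 0, "rx": 0, "ry": 0, "rz": 0, "grip": 0},
  {"x": 2.47, "y": -2.47, "z": 0, "rx": 0, "ry": 0, "rz": 0, "grip": 0},
  {"x": 2.47, "y": -2.47, "z": 0, "rx": 0, "ry": 0, "rz": 0, "grip": 0},
])

```text
time_s: 14.43
position: [517.5, -232.2, 127.7]
orientation: [-0.706, 0.007, -0.007, 0.708]
contact_force: [0.9, 4.9, -0.5]
finger_gap: 0.222
```

```bash
python3 look.py s10.png
```

```text
14.4333 [ 517.47483312 -232.24601815  127.69450266] [-0.70575284  0.006593   -0.0072743   0.70839011] [ 0.94561455  4.94448474 -0.4909765 ] 0.22220063826101805 [ 1.6146917  -0.62255884 -0.01558975]
```

View pics/s10.png

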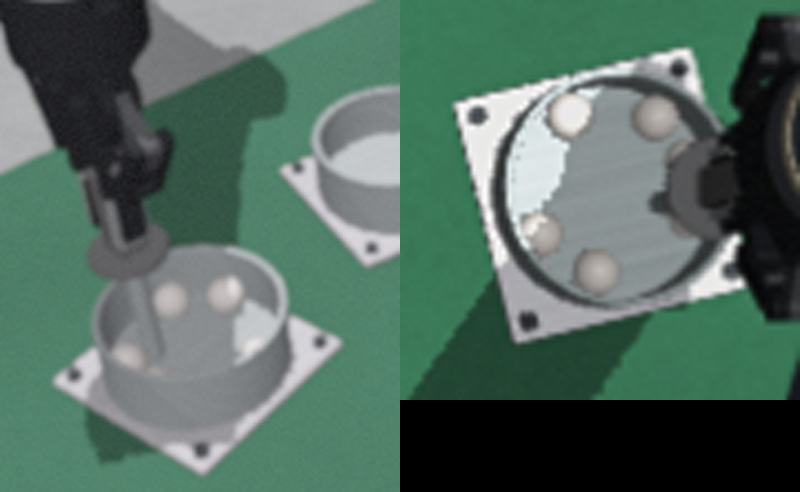

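All the visible balls, (570,115), (655,117), (678,155), (541,233) and (597,270), now lie well away from any starting place. Back to the middle, then lifting.

servo_tool([
  {"x": 0, "y": 1, "z": 0, "rx": 0, "ry": 0, "rz": 0, "grip": 0},
  {"x": 0, "y": 2, "z": 0, "rx": 0, "ry": 0, "rz": 0, "grip": 0},
  {"x": 0, "y": 3, "z": 0, "rx": 0, "ry": 0, "rz": 0, "grip": 0},
  {"x": 0, "y": 3.4, "z": 0, "rx": 0, "ry": 0, "rz": 0, "grip": 0},
  {"x": 0, "y": 3.4, "z": 0.5, "rx": 0, "ry": 0, "rz": 0, "grip": 0},
])

```text
time_s: 14.95
position: [514.1, -198.7, 132.5]
orientation: [-0.707, 0.007, -0.006, 0.707]
contact_force: [-0.9, 0.3, -1.3]
finger_gap: 0.223
```

servo_tool([
  {"x": 0, "y": 0, "z": 2, "rx": 0, "ry": 0, "rz": 0, "grip": 0},
  {"x": 0, "y": 0, "z": 5, "rx": 0, "ry": 0, "rz": 0, "grip": 0},
  {"x": 0, "y": 0, "z": 8, "rx": 0, "ry": 0, "rz": 0, "grip": 0},
  {"x": 0, "y": 0, "z": 11, "rx": 0, "ry": 0, "rz": 0, "grip": 0},
  {"x": 0, "y": 0, "z": 14.4, "rx": 0, "ry": 0, "rz": 0, "grip": 0},
])

```text
time_s: 15.37
position: [513.8, -201.1, 278.7]
orientation: [0.707, -0.008, 0.008, -0.707]
contact_force: [0.6, -0.2, -1.0]
finger_gap: 0.22
```

servo_tool([
  {"x": 0.6, "y": 3, "z": 0, "rx": 0, "ry": 0, "rz": 0, "grip": 0},
  {"x": 1.2, "y": 6.5, "z": 0, "rx": 0, "ry": 0, "rz": 0, "grip": 0},
  {"x": 1.8, "y": 10, "z": 0, "rx": 0, "ry": 0, "rz": 0, "grip": 0},
  {"x": 2.2, "y": 13.5, "z": 0, "rx": 0, "ry": 0, "rz": 0, "grip": 0},
  {"x": 2.2, "y": 17, "z": 0, "rx": 0, "ry": 0, "rz": 0, "grip": 0},
])

```text
time_s: 15.78
position: [537.2, -29.6, 278.0]
orientation: [0.707, -0.007, 0.009, -0.707]
contact_force: [0.0, 0.5, -2.0]
finger_gap: 0.226
```

servo_tool([
  {"x": 0, "y": 3.5, "z": 0, "rx": 0, "ry": 0, "rz": 0, "grip": 0},
  {"x": 0, "y": 7, "z": 0, "rx": 0, "ry": 0, "rz": 0, "grip": 0},
  {"x": 0, "y": 10.5, "z": 0, "rx": 0, "ry": 0, "rz": 0, "grip": 0},
  {"x": 0, "y": 14, "z": 0, "rx": 0, "ry": 0, "rz": 0, "grip": 0},
  {"x": 0, "y": 17.5, "z": 0, "rx": 0, "ry": 0, "rz": 0, "grip": 0},
])

```text
time_s: 16.2
position: [536.6, 145.2, 278.0]
orientation: [0.707, -0.008, 0.008, -0.707]
contact_force: [0.3, -0.4, -1.2]
finger_gap: 0.225
```

servo_tool([
  {"x": 0, "y": 3.5, "z": 0, "rx": 0, "ry": 0, "rz": 0, "grip": 0},
  {"x": 0, "y": 7, "z": 0, "rx": 0, "ry": 0, "rz": 0, "grip": 0},
  {"x": 0, "y": 10.5, "z": 0, "rx": 0, "ry": 0, "rz": 0, "grip": 0},
  {"x": 0, "y": 14, "z": 0, "rx": 0, "ry": 0, "rz": 0, "grip": 0},
  {"x": 0, "y": 16, "z": 0, "rx": 0, "ry": 0, "rz": 0, "grip": 0},
])

```text
time_s: 16.62
position: [535.8, 308.9, 277.5]
orientation: [-0.706, 0.006, -0.006, 0.708]
contact_force: [0.3, 0.1, -1.1]
finger_gap: 0.222
```

servo_tool([
  {"x": 0, "y": 2, "z": 0, "rx": 0, "ry": 0, "rz": 0, "grip": 0},
  {"x": 0, "y": 4, "z": 0, "rx": 0, "ry": 0, "rz": 0, "grip": 0},
  {"x": 0, "y": 5.5, "z": 0, "rx": 0, "ry": 0, "rz": 0, "grip": 0},
  {"x": 0, "y": 6.5, "z": 0, "rx": 0, "ry": 0, "rz": 0, "grip": 0},
  {"x": 0, "y": 6.5, "z": 0, "rx": 0, "ry": 0, "rz": 0, "grip": 0},
])

```text
time_s: 17.03
position: [536.1, 371.6, 277.1]
orientation: [-0.707, 0.007, -0.007, 0.707]
contact_force: [-0.9, -0.4, -1.1]
finger_gap: 0.224
```

servo_tool([
  {"x": 0, "y": 0, "z": 0, "rx": 0, "ry": 0, "rz": 0, "grip": 0},
  {"x": 0, "y": 0, "z": 0, "rx": 0, "ry": 0, "rz": 0, "grip": 0},
  {"x": 0, "y": 0, "z": 0, "rx": 0, "ry": 0, "rz": 0, "grip": 0},
])

```text
time_s: 17.28
position: [537.3, 367.5, 277.6]
orientation: [0.707, -0.008, 0.009, -0.707]
contact_force: [0.9, 0.0, -1.9]
finger_gap: 0.222
```

```bash
python3 - <<'E'
from h import *
st=bot.state();print(st['time_s'],st['position'],st['orientation'],st['contact_force'],st['finger_gap'])
s=cam('scene');t=cam('top')
a=cv2.resize(s['color'][30:150,330:430,::-1],(400,480),interpolation=cv2.INTER_CUBIC)
b=cv2.resize(t['color'][140:220,30:110,::-1],(400,400),interpolation=cv2.INTER_CUBIC);b=cv2.copyMakeBorder(b,0,80,0,0,0)
cv2.imwrite('pics/a1.png',np.hstack([a,b]))
cv2.imwrite('pics/d1.png',cv2.resize(t['color'][150:240,300:390,::-1],None,fx=6,fy=6,interpolation=cv2.INTER_CUBIC))
E
```

```text
17.2833 [537.34103975 367.50841085 277.6280629 ] [ 0.70725297 -0.00825937  0.00862308 -0.70685972] [ 0.85939017  0.02293343 -1.85037244] 0.22201115693930298
```

View pics/a1.png

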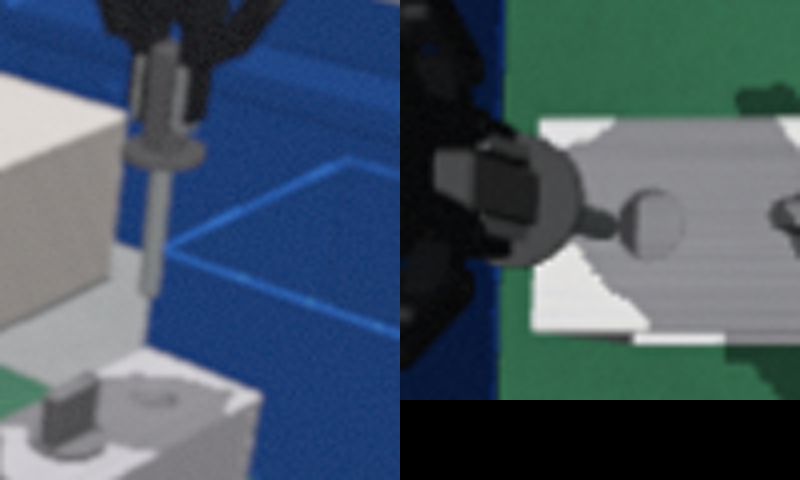

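View pics/d1.png

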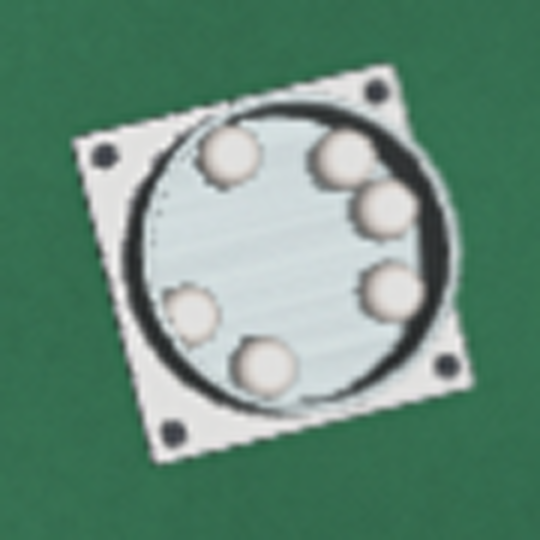

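All six balls are in the dish: (230,155), (343,158), (385,210), (390,293), (190,315) and (265,365). The rod is still upright in the grip and needs a shift of about (+9, +12) mm to get over the hole.

servo_tool([
  {"x": 0.5, "y": 0.6, "z": 0, "rx": 0, "ry": 0, "rz": 0, "grip": 0},
  {"x": 0.9, "y": 1.2, "z": 0, "rx": 0, "ry": 0, "rz": 0, "grip": 0},
  {"x": 0.9, "y": 1.2, "z": 0, "rx": 0, "ry": 0, "rz": 0, "grip": 0},
  {"x": 0.9, "y": 1.2, "z": -3, "rx": 0, "ry": 0, "rz": 0, "grip": 0},
  {"x": 0.9, "y": 1.2, "z": -4.5, "rx": 0, "ry": 0, "rz": 0, "grip": 0},
])

```text
time_s: 17.8
position: [545.4, 381.5, 230.6]
orientation: [0.707, -0.008, 0.007, -0.707]
contact_force: [-1.4, -0.5, -2.7]
finger_gap: 0.225
```

servo_tool([
  {"x": 0, "y": 0, "z": 0, "rx": 0, "ry": 0, "rz": 0, "grip": 0},
  {"x": 0, "y": 0, "z": 0, "rx": 0, "ry": 0, "rz": 0, "grip": 0},
  {"x": 0, "y": 0, "z": 0, "rx": 0, "ry": 0, "rz": 0, "grip": 0},
])

```text
time_s: 18.05
position: [546.4, 381.8, 233.5]
orientation: [-0.707, 0.007, -0.008, 0.707]
contact_force: [0.4, -0.4, -0.8]
finger_gap: 0.225
```

```bash
python3 - <<'E'
from h import *
st=bot.state();print(st['time_s'],st['position'],st['orientation'],st['contact_force'],st['finger_gap'])
s=cam('scene');t=cam('top')
def pr(c,p):
    K=c['K'];R=cv2.Rodrigues(np.asarray(c['rvec'],float))[0];q=np.atleast_2d(p)@R.T+np.ravel(c['tvec']);q=q[:,:2]/q[:,2:];r2=(q**2).sum(1,keepdims=True)
    q=q*(1+c['k1']*r2);return q*[K[0,0],K[1,1]]+[K[0,2],K[1,2]]
x,y,z=st['position']
print(((pr(s,[[x,y,z-20],[x,y,z-110]])-[330,30])*4).round(),((pr(t,[[x,y,z-20],[x,y,z-110]])-[30,140])*5).round()+[400,0])
a=cv2.resize(s['color'][30:150,330:430,::-1],(400,480),interpolation=cv2.INTER_CUBIC)
b=cv2.resize(t['color'][140:220,30:110,::-1],(400,400),interpolation=cv2.INTER_CUBIC);b=cv2.copyMakeBorder(b,0,80,0,0,0)
cv2.imwrite('pics/a2.png',np.hstack([a,b]))
E
```

```text
18.05 [546.38265753 381.84664773 233.48666403] [-0.7066754   0.00697763 -0.00811577  0.70745694] [ 0.44054608 -0.39836509 -0.75325668] 0.2245105012699047
[[177. 225.]
 [159. 361.]] [[535. 187.]
 [624. 213.]]
```

View pics/a2.png

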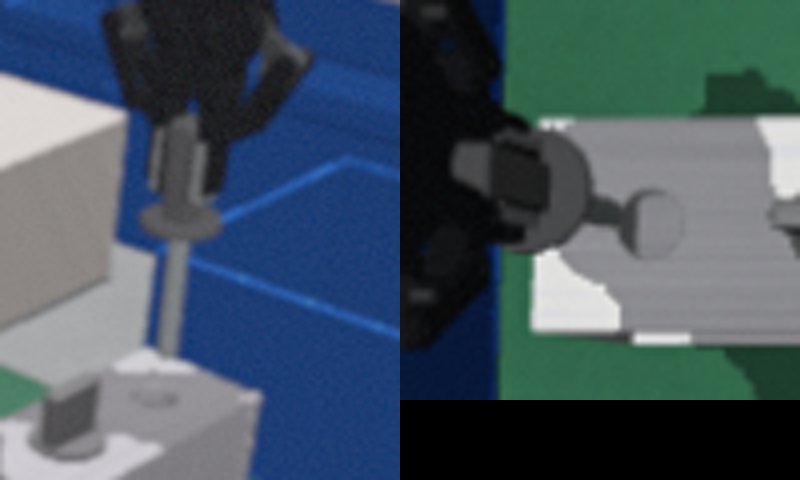

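The tip is at scene (169,355) and top (618,214), slightly off the projected axis. I'll measure tip and hole together.

```bash
python3 - <<'E'
from h import *
s=cam('scene');t=cam('top')
fs=lambda l:np.array(l)/4-.4+[330,30]; ft=lambda l:(np.array(l)-[400,0])/5-.4+[30,140]
print('tip z123: top',onz(t,ft([[614,214]]),125),'scene',onz(s,fs([[169,351]]),125))
print('flange z213: top',onz(t,ft([[542,190]]),213),'scene',onz(s,fs([[181,222]]),213))
print('hole: top',onz(t,ft([[656,224]]),100),'scene',onz(s,fs([[154,396]]),100))
# ray midpoints
def tri(a,b):
    o1,r1=ray(t,a);o2,r2=ray(s,b);r1=r1[0]/np.linalg.norm(r1);r2=r2[0]/np.linalg.norm(r2)
    A=np.stack([r1,-r2],1);k=np.linalg.lstsq(A,o2-o1,rcond=None)[0];return (o1+r1*k[0]+o2+r2*k[1])/2,np.linalg.norm(o1+r1*k[0]-o2-r2*k[1])
print('tip',tri(ft([[614,214]]),fs([[169,351]])),'fl',tri(ft([[542,190]]),fs([[181,222]])),'hole',tri(ft([[656,224]]),fs([[154,396]])))
c=cam('wrist');save(c,'w5.png')
E
```

```text
tip z123: top [[546.7505891  386.41788516 125.        ]] scene [[542.43141977 395.89481728 125.        ]]
flange z213: top [[546.1813583  380.27386066 213.        ]] scene [[542.71416118 389.06914859 213.        ]]
hole: top [[545.02077743 377.75781076 100.        ]] scene [[545.5686374  381.01413745 100.        ]]
tip (array([547.28284433, 385.63812977, 129.94692862]), np.float64(2.9842519960401113)) fl (array([546.86666773, 379.96809583, 216.46930043]), np.float64(3.012149860029161)) hole (array([545.84917651, 378.42938104, 100.72491847]), np.float64(2.4757064000753837))
```

View pics/w5.png

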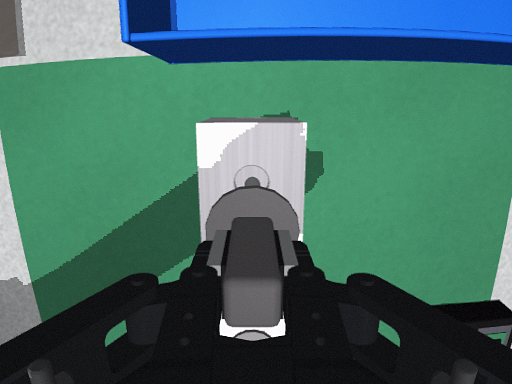

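The rod has tilted about 3.7° in the grip, with the tip about 7 mm off in +y. I'll correct with rx of -3.5° and look again.

servo_tool([
  {"x": -0.1, "y": 0, "z": 0, "rx": -2, "ry": 0, "rz": 0, "grip": 0},
  {"x": -0.1, "y": 0, "z": 0, "rx": -3.5, "ry": 0, "rz": 0, "grip": 0},
  {"x": -0.1, "y": 0, "z": 0, "rx": -3.5, "ry": 0, "rz": 0, "grip": 0},
  {"x": -0.1, "y": 0, "z": 0, "rx": -3.5, "ry": 0, "rz": 0, "grip": 0},
])

```text
time_s: 18.63
position: [544.4, 382.2, 232.3]
orientation: [0.728, -0.007, 0.007, -0.685]
contact_force: [0.7, 1.0, -1.1]
finger_gap: 0.223
```

```bash
python3 - <<'E'
from h import *
st=bot.state();print(st['time_s'],st['position'],st['orientation'],st['contact_force'],st['finger_gap'])
s=cam('scene');t=cam('top')
a=cv2.resize(s['color'][60:140,340:400,::-1],(420,560),interpolation=cv2.INTER_CUBIC)
b=cv2.resize(t['color'][160:210,50:100,::-1],(380,380),interpolation=cv2.INTER_CUBIC);b=cv2.copyMakeBorder(b,0,180,0,0,0)
cv2.imwrite('pics/a3.png',np.hstack([a,b]))
E
```

```text
18.6333 [544.38111422 382.22874082 232.27015961] [ 0.72815049 -0.006832    0.0073332  -0.68534401] [ 0.68957044  0.96503205 -1.05965973] 0.22260422049198753
```

View pics/a3.png

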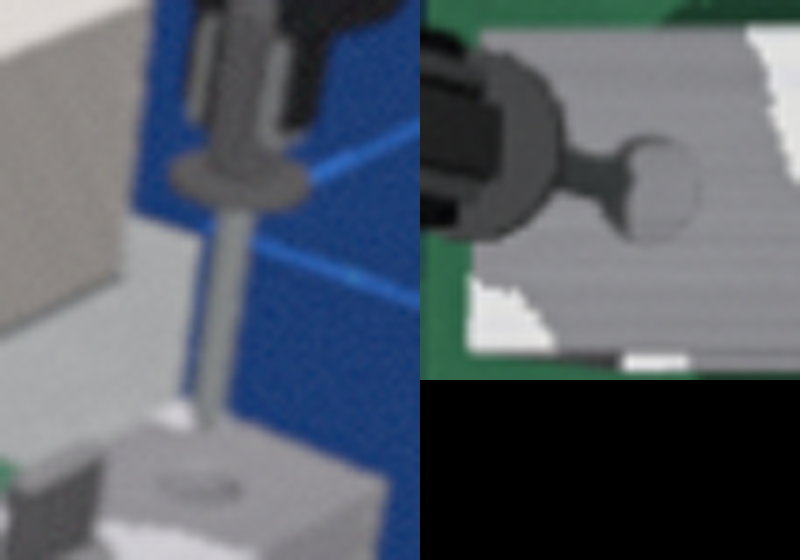

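```bash
python3 - <<'E'
from h import *
s=cam('scene');t=cam('top')
fs=lambda l:np.array(l)/7-.4+[340,60]; ft=lambda l:(np.array(l)-[420,0])/7.6-.4+[50,160]
def tri(a,b):
    o1,r1=ray(t,a);o2,r2=ray(s,b);r1=r1[0]/np.linalg.norm(r1);r2=r2[0]/np.linalg.norm(r2)
    A=np.stack([r1,-r2],1);k=np.linalg.lstsq(A,o2-o1,rcond=None)[0];return (o1+r1*k[0]+o2+r2*k[1])/2,np.linalg.norm(o1+r1*k[0]-o2-r2*k[1])
h=[[159+500,188]]
print('tip',tri(ft([[618,179]]),fs([[206,418]])),'fl',tri(ft([[478,145]]),fs([[240,184]])),'hole',tri(ft([[661,190]]),fs([[200,486]])))
print(onz(t,ft([[661,190]]),100), onz(t,ft([[620,180]]),126))
# true vertical below flange
E
```

```text
tip (array([545.22061065, 379.31333085, 126.3440893 ]), np.float64(0.8602676590528128)) fl (array([544.46722618, 381.85501795, 213.53495036]), np.float64(0.9298902872612788)) hole (array([545.8886425 , 378.1231775 ,  99.50818382]), np.float64(3.4316121616320725))
[[544.57502173 376.6446436  100.        ]] [[544.66066462 378.55570926 126.        ]]
```

The tip is now at (545.2, 379.3) and the hole at (545.9, 378.1). Lowering in stages and watching the force.

servo_tool([
  {"x": 0, "y": 0, "z": -1, "rx": 0, "ry": 0, "rz": 0, "grip": 0},
  {"x": 0, "y": 0, "z": -2, "rx": 0, "ry": 0, "rz": 0, "grip": 0},
  {"x": 0, "y": 0, "z": -3, "rx": 0, "ry": 0, "rz": 0, "grip": 0},
  {"x": 0, "y": 0, "z": -4, "rx": 0, "ry": 0, "rz": 0, "grip": 0},
  {"x": 0, "y": 0, "z": -5, "rx": 0, "ry": 0, "rz": 0, "grip": 0},
])

```text
time_s: 19.25
position: [544.3, 381.0, 180.6]
orientation: [0.729, -0.008, 0.007, -0.685]
contact_force: [-0.1, 0.1, -0.4]
finger_gap: 0.224
```

servo_tool([
  {"x": 0, "y": 0, "z": -1, "rx": 0, "ry": 0, "rz": 0, "grip": 0},
  {"x": 0, "y": 0, "z": -2, "rx": 0, "ry": 0, "rz": 0, "grip": 0},
  {"x": 0, "y": 0, "z": -3, "rx": 0, "ry": 0, "rz": 0, "grip": 0},
  {"x": 0, "y": 0, "z": -4, "rx": 0, "ry": 0, "rz": 0, "grip": 0},
  {"x": 0, "y": 0, "z": -4.5, "rx": 0, "ry": 0, "rz": 0, "grip": 0},
])

```text
time_s: 19.67
position: [544.1, 381.0, 135.4]
orientation: [0.729, -0.008, 0.007, -0.685]
contact_force: [0.4, -0.3, -0.3]
finger_gap: 0.22
```

servo_tool([
  {"x": 0, "y": 0, "z": -0.5, "rx": 0, "ry": 0, "rz": 0, "grip": 0},
  {"x": 0, "y": 0, "z": -1.0, "rx": 0, "ry": 0, "rz": 0, "grip": 0},
  {"x": 0, "y": 0, "z": -1.3, "rx": 0, "ry": 0, "rz": 0, "grip": 0},
  {"x": 0, "y": 0, "z": -1.5, "rx": 0, "ry": 0, "rz": 0, "grip": 0},
  {"x": 0, "y": 0, "z": -1.6, "rx": 0, "ry": 0, "rz": 0, "grip": 0},
])

```text
time_s: 20.08
position: [544.8, 381.4, 121.3]
orientation: [0.728, -0.007, 0.008, -0.685]
contact_force: [0.1, -0.6, -1.0]
finger_gap: 0.219
```

```bash
python3 - <<'E'
from h import *
st=bot.state();print(st['time_s'],st['position'],st['orientation'],st['contact_force'],st['finger_gap'])
s=cam('scene');t=cam('top')
a=cv2.resize(s['color'][70:170,330:420,::-1],(450,500),interpolation=cv2.INTER_CUBIC)
cv2.imwrite('pics/a4.png',a)
E
```

```text
20.0833 [544.76249335 381.39166479 121.27791064] [ 0.72826714 -0.00724014  0.0078721  -0.68520989] [ 0.10299514 -0.62041844 -1.0384474 ] 0.21922422328181138
```

View pics/a4.png

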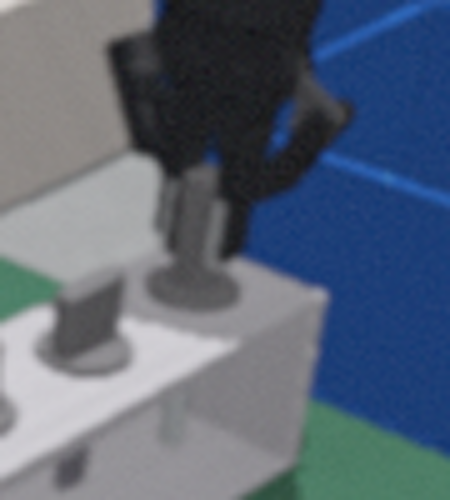

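The rod is in the hole with its flange just above the rack and no load yet. Nudging down until it touches.

servo_tool([
  {"x": 0, "y": 0, "z": -0.1, "rx": 0, "ry": 0, "rz": 0, "grip": 0},
  {"x": 0, "y": 0, "z": -0.2, "rx": 0, "ry": 0, "rz": 0, "grip": 0},
  {"x": 0, "y": 0, "z": -0.2, "rx": 0, "ry": 0, "rz": 0, "grip": 0},
])

```text
time_s: 20.43
position: [545.0, 381.5, 119.9]
orientation: [0.728, -0.007, 0.008, -0.685]
contact_force: [-0.2, -0.3, 1.0]
finger_gap: 0.223
```

It touches lightly. Opening gently now.

servo_tool([
  {"x": 0, "y": 0, "z": 0, "rx": 0, "ry": 0, "rz": 0, "grip": 0},
  {"x": 0, "y": 0, "z": 0, "rx": 0, "ry": 0, "rz": 0, "grip": 0.28},
  {"x": 0, "y": 0, "z": 0, "rx": 0, "ry": 0, "rz": 0, "grip": 0.35},
  {"x": 0, "y": 0, "z": 0, "rx": 0, "ry": 0, "rz": 0, "grip": 0.45},
  {"x": 0, "y": 0, "z": 0, "rx": 0, "ry": 0, "rz": 0, "grip": 0.55},
], force=20)

```text
time_s: 20.85
position: [544.6, 381.4, 119.2]
orientation: [0.728, -0.007, 0.008, -0.685]
contact_force: [-0.0, 1.0, 0.5]
finger_gap: 0.545
```

servo_tool([
  {"x": 0, "y": 0, "z": 0, "rx": 0, "ry": 0, "rz": 0, "grip": 0.7},
  {"x": 0, "y": 0, "z": 0, "rx": 0, "ry": 0, "rz": 0, "grip": 0.8},
  {"x": 0, "y": 0, "z": 0, "rx": 0, "ry": 0, "rz": 0, "grip": 0.8},
  {"x": 0, "y": 0, "z": 1, "rx": 0, "ry": 0, "rz": 0, "grip": 0.8},
  {"x": 0, "y": 0, "z": 2.5, "rx": 0, "ry": 0, "rz": 0, "grip": 0.8},
])

```text
time_s: 21.27
position: [543.7, 380.7, 143.5]
orientation: [0.729, -0.008, 0.007, -0.684]
contact_force: [0.5, -0.5, 0.3]
finger_gap: 0.8
```

servo_tool([
  {"x": 0, "y": 0, "z": 3, "rx": 0, "ry": 0, "rz": 0, "grip": 0.8},
  {"x": 0, "y": 0, "z": 6, "rx": 0, "ry": 0, "rz": 0, "grip": 0.8},
  {"x": 0, "y": 0, "z": 9, "rx": 0, "ry": 0, "rz": 0, "grip": 0.8},
  {"x": 0, "y": 0, "z": 12, "rx": 0, "ry": 0, "rz": 0, "grip": 0.8},
  {"x": 0, "y": 0, "z": 13, "rx": 0, "ry": 0, "rz": 0, "grip": 0.8},
])

```text
time_s: 21.68
position: [546.7, 382.3, 280.7]
orientation: [0.726, -0.005, 0.01, -0.687]
contact_force: [1.4, -0.8, 0.1]
finger_gap: 0.799
```

```bash
python3 - <<'E'
from h import *
st=bot.state();print(st['time_s'],st['position'],st['orientation'],st['contact_force'],st['finger_gap'])
s=cam('scene');t=cam('top');w=cam('wrist');save(w,'w6.png')
a=cv2.resize(s['color'][90:200,280:410,::-1],(400,338),interpolation=cv2.INTER_CUBIC)
b=cv2.resize(t['color'][150:240,300:390,::-1],(338,338),interpolation=cv2.INTER_CUBIC)
cv2.imwrite('pics/a5.png',np.hstack([a,b]))
E
```

```text
21.6833 [546.6773448  382.25469579 280.65579525] [ 0.72631261 -0.00497651  0.01048131 -0.68726659] [ 1.36100941 -0.80574627  0.11595271] 0.7985026073871914
```

View pics/a5.png

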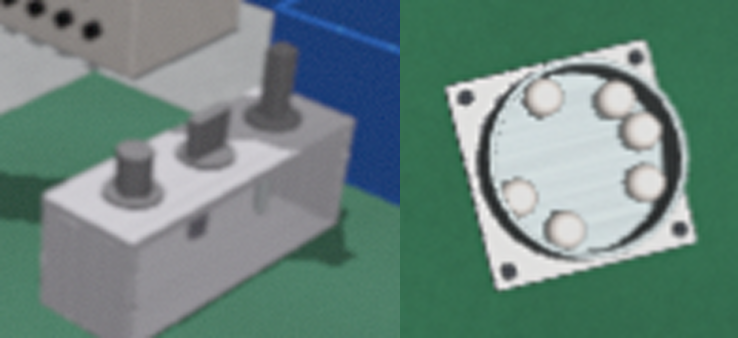

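View pics/w6.png

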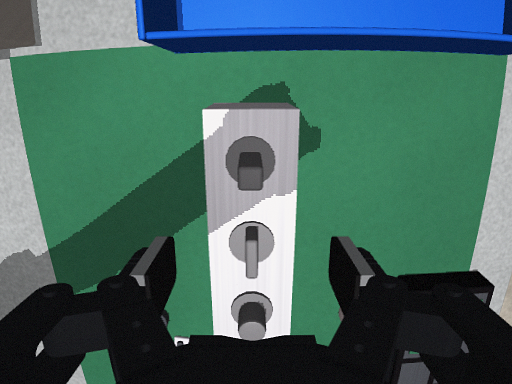

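The rod hangs at its own end of the rack with its flange flat (wrist view (250,161)). All six balls are in the dish and the gripper is clear. One numeric check, then I'll hand in.

```bash
python3 - <<'E'
from h import *
w=cam('wrist');print(onz(w,[[250,161.5]],105))
P=dep(w);m=(P[:,:,2]>158)&(P[:,:,2]<170);m[:,:200]=0;m[:,310:]=0;m[195:]=0
print(m.sum(),P[m].mean(0))
t=cam('top');b=(np.array([[543,97],[616,99],[640,130],[646,182],[519,197],[565,230]])-[400,0])/3.756-.4+[300,150]
d=onz(t,b,25)[:,:2]-[523.7,-201];print(np.hypot(*d.T).round(1))
st=bot.state();print(st['qvel'].round(3),st['time_s'])
workorder.finish_job()
E
```

```text
[[543.07995262 382.14219832 105.        ]]
643 [544.46621685 384.18773596 164.48897986]
[44.7 45.1 42.9 43.2 42.7 42.4]
[-0.     0.015 -0.003  0.009  0.     0.002 -0.001] 21.9333
the job is handed in; nothing more can be done
```

I took the square-grip rod out of its end hole, stirred the balls wide for about 3.5 turns with the tip about 8 mm above the dish floor, hung the rod back and handed in at 21.9 s. No verdict was reported.

- **Stirring:** Reported contact forces stayed at about 10 N or less. From the order of the balls, I judge at least five moved more than 12 mm. Since the balls look alike, I could not follow each one individually.
- **Rod:** It tilted about 3.7° in the grip during stirring. I corrected this with a tool turn before lowering it into the hole. The last views show it upright, flange flat on the rack, about 3 mm from its starting place by eye in the pictures, with the gripper well clear.
- **Balls:** All six are in the dish. My last estimate put their centres 42–45 mm from the middle. A ball resting on the floor cannot be more than 38 mm out, so those picked pixels are off by several mm, but all are inside the 58 mm limit.

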